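# Get the bar weight out from behind the notions

### The job

Get the steel bar weight out from the back of the plywood caddy: first stand the oil bottle, the button jar and the square tin in front of it upright on the empty metal tray, then lay the bar weight lengthwise on the grain line of the hardboard template, centred between the two cross ticks. Then put the bottle, the jar and the tin back in the caddy, each on the very spot where it stood at the start. Do not tip any of them over, and leave the brass weight on the template and the small bobbin tin in the caddy where they are.

Things in the scene. Friction and masses are not known exactly. Their poses are not given: they have to be found in the camera images.
- bar: steel bar pattern weight, about 0.7 kg: flat dark base 150 (its x) x 44 (its y) x 12 mm, with an upright grip rib 90 (x) x 14 (y) mm standing on its middle, up to 43 mm above the underside. Lift it by pinching the rib across its 14 mm. Origin: centre of the underside; x along the bar. It starts in the back (+x) half of the caddy, lying along the caddy's y within 0.05 rad, i.e. its x along the caddy's y.
- bottle: white plastic machine-oil bottle with a paper band and a grey cap, about 0.2 kg: round, 52 mm diameter and straight up to 98 mm, then a shoulder, cap 29 mm diameter from 110 to 131 mm. Origin: centre of the underside, z up.
- jar: clear round jar of buttons with a flat steel lid, about 0.3 kg: 58 mm diameter from foot to top, 113 mm high, with a slight neck just under the lid (88 to 94 mm); the lid is the part from 94 mm up. Origin: centre of the underside, z up.
- tin: grey painted square tin, about 0.25 kg: 50 x 50 mm, 118 mm high (the lid, from 100 mm up, is 52 x 52). Origin: centre of the underside, z up, x and y square to its sides.
- caddy: fixed open plywood caddy, outside 200 (x) x 290 (y) mm; floor 8 mm thick; walls 8 mm thick, 45 mm high, but the front (-x) wall only 26 mm. Origin: centre of the underside, on the table. The bottle, jar and tin stand in its front half about 55 mm in front (-x) of its centre, in a row along y about 85 mm apart, in any order; the bar lies about 26 mm behind (+x) the centre.
- tray: fixed empty sheet-metal tray, the side area for the three containers: outside 300 (x) x 110 (y) mm, floor 4 mm thick, rim 3 mm thick and 12 mm high. Origin: centre of the underside, on the table.
- template: fixed brown hardboard template on a sheet of white paper, about 300 (x) x 104 (y) mm, its top 4 mm above the table. A black grain line with arrow heads runs along its x at y = 0; two cross ticks at x = +75 and -75 mm mark where the bar's ends go. Origin: on the table, under the point midway between the ticks; x along the line.
- brass_weight: small turned brass weight with a waist, 42 mm diameter at the foot, 60 mm high, standing on the line's far (+x) end of the template, 125 mm from the template's origin; not to be moved. Origin: centre of the underside.
- bobbin_tin: small round steel tin, 37 mm diameter, 27 mm high, in the back corner of the caddy on its +y side, beside the bar; not to be moved. Origin: centre of the underside.

How it is judged:
By the outcome, as a careful person would: the job done as asked, in the order asked, and still so for the second after the job is handed in, with the robot touching nothing.
It also fails if it takes over 147 s, if anything falls off the work surface, if the arm or the gripper's body presses on something with over 40 N, if the wrist force passes 120 N, or if a joint passes its speed limit or range.

### The arm

A 6-joint arm with a two-finger parallel gripper is mounted at the origin on the work surface. World frame = base frame: x ahead of the robot, y to its left, z up, the work surface at z = 0. Lengths are in mm, angles in rad, forces in N, time in s.
With the tool pointing down it reaches from about 300 to 825 mm from the base axis. Payload 5.4 kg.
Tool frame: the origin (TCP) lies midway between the tips of the shut fingers; the grasp point (between the pads) lies 19 mm behind it (manip.tcp_to_grasp is the distance from the TCP to the grasp point, in mm); z points along the fingers, y is the direction in which the jaws open and shut (so a half turn about z gives the same grasp; the last joint's range is limited). The gripper opens to 92 mm and grips with 3 to 60 N. Pads are 20 mm wide; open, the fingers measure 128 mm over their backs; the gripper's body (75 mm by 189 mm) begins 69 mm behind the grasp point.
Start: joints at [1.027, 0.158, 1.597, -0, 1.386, -0.21], TCP at [188.4, 543.242, 214.601] pointing down, gripper open.
Joint ranges: [-2.91, 2.91], [-0.94, 2.29], [0.18, 2.7], [-1.29, 4.43], [0.17, 2.64], [-3, 3]. Speed limits (rad/s): [2.57, 2.57, 3.14, 3.14, 3.14, 3.14].

### API

Orientations are given as a unit quaternion [x, y, z, w].
In Python, from bench import manip, cams gives the robot as it stands. The module is installed in compiled form; this text tells all that it offers.
- The arm moves only by the tool jog_arm, never from a script. Its argument "rows" is a list of rows, each a list of 6 numbers: the shift along the tool's x, y, z in units of 400 mm (1.0 is 400 mm), then the turn, a rotation vector about the tool's x, y, z in units of 90 degrees (1.0 is 90 degrees). A call has 1 to 10 rows; each row is the pose to reach, as a shift and turn from the pose commanded when the call began, along the tool's axes at that moment; what a row does not reach only later rows make up. A row lasts 1/8 s, in which the tool goes at most 62.5 mm and 10.7 degrees, less where a joint would pass 70% of its speed; a pose out of reach is approached as far as the arm can. A call with a number of a shift or a turn outside -1 to 1 is refused whole. A call with a gripper value outside its range is refused whole. "gripper" is the opening, from 0 (shut) to 1 (fully open), set as the call begins (left out, the last holds). The fingers move at their own pace and stop on an object; "squeeze" is the grip in N (left out, the last holds). Time passes only in rows, so rows that repeat a pose let the fingers close. It gives the time, the measured TCP pose, the force and the opening at its end, in the units of the state.
- manip.observe(): the state, without advancing time (a new reading comes with each control period).
- cams.camera(name): name is "side" or "top" or "wrist"; returns a dict with "pixels" (400x640x3 uint8, red, green, blue), "depth" (400x640 float32, mm along the optical axis (not along the pixel's ray), 0 where there is no reading), "K" (3x3 intrinsics, pixels), "R" (3x3) and "t" (3): a world point X has camera coordinates R X + t; the wrist camera has in their place "hand_eye" (4x4, takes a point from camera to tool coordinates, whose origin is the TCP and whose axes are the flange's). Camera axes: x right, y down, z forward; pixel columns grow to the right and rows downward; lengths in mm; the calibration is good to about 2 mm. The wrist camera is an equidistant fisheye: a pixel r from the principal point sees the ray r / f radians off the axis. A picture is of the moment at which its call begins: read the wrist's pose just before it.
- manip.job_done(): hands the job in, once; it reports no verdict.
The state is a dict: "time_s": time; "qpos": joint angles; "joint_vel": joint speeds; "tau": joint torques, N m; "eef_pos": TCP position; "eef_rot": TCP orientation; "ft_force": force on the tool from outside, world axes, zero at the start; "torque": the same for the moment, N m; "opening": finger opening in mm.
Only numpy, scipy, OpenCV 4.12 (cv2) and the standard library are available. Lean on these libraries where they do the work, as an engineer would, in place of code of your own. Each camera call takes 0.05 s, during which the arm holds its last target.

## Working session

There is one attempt and no reset: what is moved stays moved. The work goes in short steps, Python scripts to look and compute and a tool call to move; the robot and the scene stay as the last step left them, time stands still between calls to the robot, and variables do not carry over. Pictures are saved under pics/ and viewed, and the job is handed in when it is done.

Besides the shell and the picture viewer there is one more tool, called after "Request:" as a command line: name --pt "numbers of a row" for each row, then --argument value for the rest. jog_arm: Moves the arm, as the interface text tells. Its arguments: {"type":"object","properties":{"rows":{"type":"array"},"gripper":{"type":"number"},"squeeze":{"type":"number"}},"required":["rows"]}

```bash
mkdir -p pics; python3 - <<'E'
from bench import manip, cams
import cv2
s=manip.observe()
for k,v in s.items(): print(k,v)
print(manip.tcp_to_grasp)
for n in ["top","side","wrist"]:
    c=cams.camera(n); cv2.imwrite(f"pics/{n}0.png",c["pixels"][:,:,::-1])
    print(n,c["K"].tolist(),[ (k,c[k].tolist()) for k in c if k in("R","t","hand_eye")])
E
```

```text
time_s 0.0
qpos [ 1.02691968e+00  1.59044210e-01  1.59819740e+00 -4.87985619e-06
  1.38621363e+00 -2.10041886e-01]
joint_vel [-7.56025458e-05  1.26433906e-03  1.00731178e-03  8.13828078e-05
  8.80537742e-04 -1.84247550e-04]
tau [ 1.08471006e-03 -3.85586965e+01 -3.22102869e+01  7.01028574e-02
  3.81366571e-02 -1.38424525e-04]
eef_pos [188.07210622 542.71830545 213.63909369]
eef_rot [ 1.66142853e-01  9.86101255e-01 -8.66787434e-04 -3.40574338e-04]
ft_force [-0.34747958 -0.50337566  0.02171495]
torque [-0.01561321 -0.00142899 -0.00900849]
opening 92.26772768105457
18.700000000000003
top [[444.5495411736463, 0.0, 321.5922028803323], [0.0, 444.5495411736463, 198.22818749508548], [0.0, 0.0, 1.0]] [('R', [[0.028615818984922395, -0.9995717074515573, 0.0061267092472878934], [-0.9929173438664015, -0.029131296286112926, -0.11518036215423781], [0.11530951024574183, -0.0027873354784353423, -0.9933257006681232]]), ('t', [-18.303025595501044, 540.1783724836138, 1221.0438952281759])]
side [[368.98839809913784, 0.0, 320.8129575408987], [0.0, 368.98839809913784, 196.18099557148238], [0.0, 0.0, 1.0]] [('R', [[-0.9722486763312668, -0.23338143497662336, 0.0162977661153653], [-0.191203318873418, 0.752529753762565, -0.6301906541308296], [0.1348102452482343, -0.6158182162865152, -0.7762693619265195]]), ('t', [518.0725299350288, 124.10930907541878, 912.908026060088])]
wrist [[309.70691628693146, 0.0, 321.0931503083436], [0.0, 309.70691628693146, 198.30689173728928], [0.0, 0.0, 1.0]] [('hand_eye', [[0.0013903172692269579, -0.958397390282011, -0.28543389658294127, 80.9119138248341], [0.9999988159250552, 0.001520770387202579, -0.00023538461314593785, -0.45667154021700185], [0.0006596714163788069, -0.2854332313485234, 0.9583983698210058, -170.80783542833285], [0.0, 0.0, 0.0, 1.0]])]
```

View pics/top0.png

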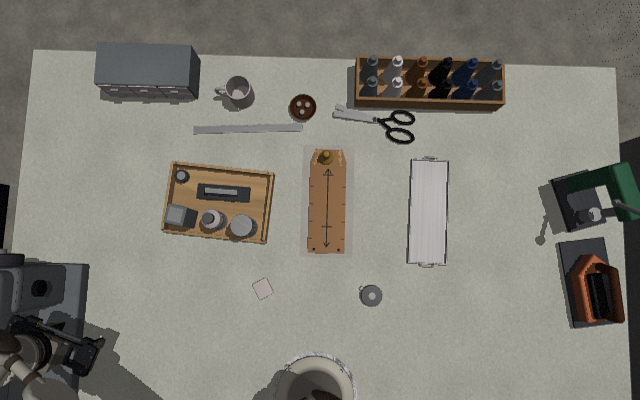

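View pics/side0.png

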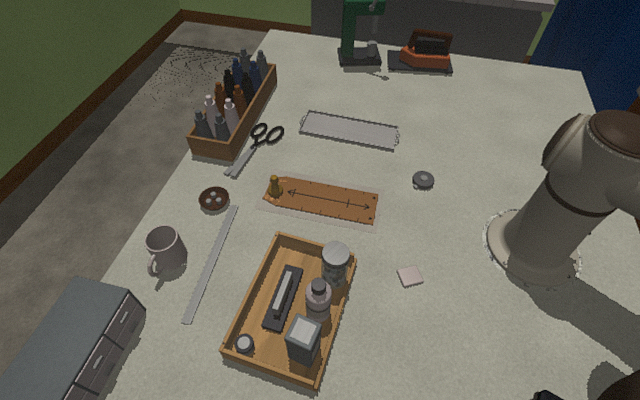

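View pics/wrist0.png

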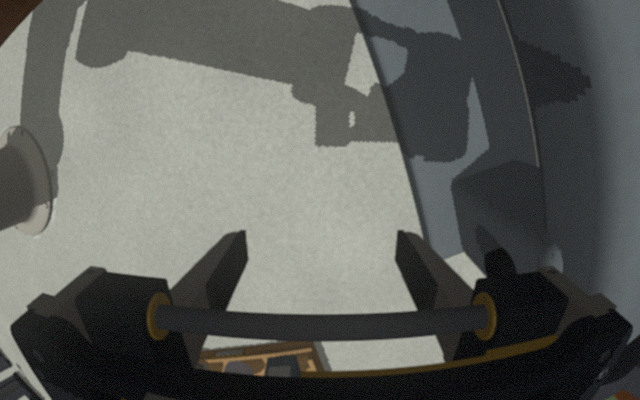

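The top view shows the tin at about (180,215), the bottle at (211,219), the jar at (243,226), the bar at (223,191), the template at (326,200) and the tray at (428,212). Next I'll measure them in enlarged crops.

```bash
cat > h.py <<'E'
import numpy as np, cv2
from bench import manip, cams
from scipy.spatial.transform import Rotation as Ro
def world(c,u,v,z=None,d=None):
    K,R,t=c["K"],c["R"],c["t"]
    ray=np.array([(u-K[0,2])/K[0,0],(v-K[1,2])/K[1,1],1.])
    if d is not None: return R.T@(ray*d-t)
    o=-R.T@t; w=R.T@ray
    return o+w*(z-o[2])/w[2]
def proj(c,X):
    p=c["K"]@(c["R"]@np.asarray(X,float)+c["t"]); return p[:2]/p[2]
def cloud(c):
    K,R,t=c["K"],c["R"],c["t"]; d=c["depth"].astype(float)
    v,u=np.mgrid[:400,:640]
    P=np.stack([(u-K[0,2])/K[0,0]*d,(v-K[1,2])/K[1,1]*d,d],-1)
    W=(P-t)@R; W[d<=0]=np.nan
    return W
def crop(c,u0,v0,u1,v1,f,name):
    im=cv2.resize(c["pixels"][v0:v1,u0:u1,::-1],None,fx=f,fy=f,interpolation=cv2.INTER_CUBIC); cv2.imwrite("pics/"+name,im)
E
python3 - <<'E'
from h import *
c=cams.camera("top"); np.savez("top0.npz",**c)
s=cams.camera("side"); np.savez("side0.npz",**s)
crop(c,155,150,285,250,6,"t_caddy.png")
crop(c,295,140,455,270,5,"t_tt.png")
crop(s,215,225,365,395,4,"s_caddy.png")
for nm,cc in(("top",c),("side",s)):
    W=cloud(cc)
    z=W[...,2]
    print(nm, "table z", np.nanmedian(z[270:290,280:320]) if nm=="top" else np.nanmedian(z[300:340,400:440]))
c0=c
W=cloud(c0); 
# object tops in top view
for n,(u,v) in dict(tin=(180,213),bottle=(210,214),jar=(243,222),bob=(181,175),ribm=(224,190),brass=(325,155)).items():
    print(n,W[v,u])
E
```

```text
top table z 0.49031039240015883
side table z 0.08984809475493434
tin [480.36459255 363.10022251 124.83114093]
bottle [479.19339888 282.56577591 136.28620679]
jar [461.95460252 199.51524544 121.98474001]
bob [594.40281061 395.70759598  34.60894134]
ribm [553.98308641 270.02518438  45.08298831]
brass [656.91922095  -8.52394296  67.35178522]
```

View pics/t_caddy.png

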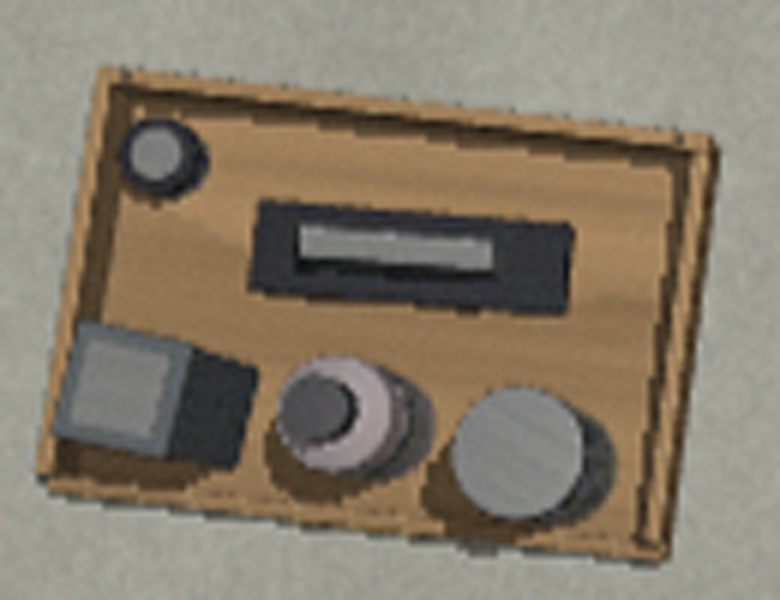

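View pics/t_tt.png

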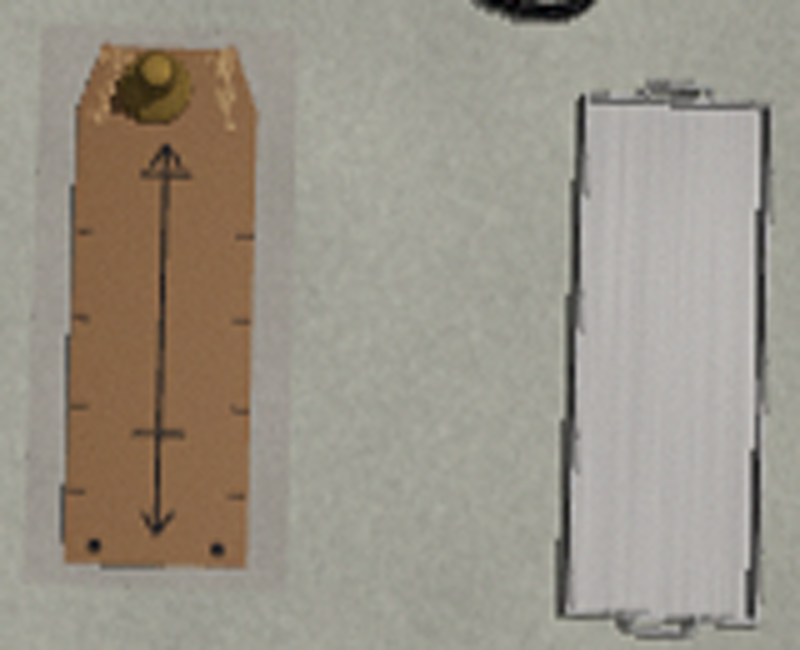

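View pics/s_caddy.png

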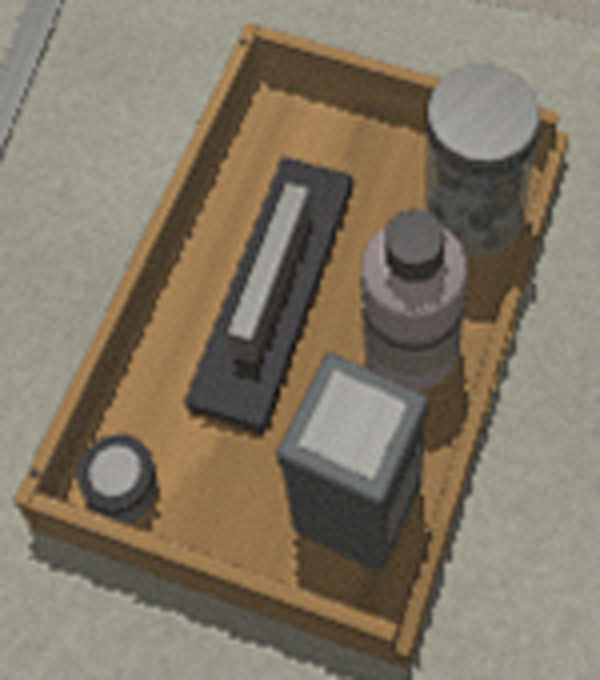

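```bash
cat > m1.py <<'E'
from h import *
T=dict(np.load("top0.npz")); S=dict(np.load("side0.npz"))
def w(c,x,y,u0,v0,f,z): return world(c,u0+(x+.5)/f-.5,v0+(y+.5)/f-.5,z)[:2]
tc=lambda x,y,z:w(T,x,y,155,150,6,z)
tt=lambda x,y,z:w(T,x,y,295,140,5,z)
sc=lambda x,y,z:w(S,x,y,215,225,4,z)
def rep(n,ps):
    ps=np.array(ps); print(n,"ctr",ps.mean(0).round(1),"sides",[round(float(np.linalg.norm(ps[i]-ps[(i+1)%len(ps)])),1) for i in range(len(ps))],"ang",[round(float(np.arctan2(*(ps[(i+1)%len(ps)]-ps[i])[::-1])),3) for i in range(len(ps))])
rep("caddy top",[tc(102,68,45),tc(717,135,45),tc(665,560,26),tc(40,480,26)])
rep("caddy side",[sc(20,500,45),sc(250,27,45),sc(567,135,26),sc(408,655,26)])
rep("tin top",[tc(80,322,126),tc(195,343,126),tc(165,460,126),tc(55,437,126)])
rep("tin side",[sc(332,355,126),sc(425,400,126),sc(378,500,126),sc(281,452,126)])
print("jar",tc(517,453,121),sc(483,113,121)); print("bottle",tc(317,409,139),sc(415,237,139))
print("bob",tc(157,153,35),sc(115,470,35))
rep("barbase top",[tc(260,200,20),tc(575,224,20),tc(568,314,20),tc(248,290,20)])
rep("rib top",[tc(300,223,51),tc(494,240,51),tc(492,271,51),tc(297,260,51)])
rep("barbase side",[sc(283,160,20),sc(353,178,20),sc(265,433,20),sc(188,408,20)])
rep("rib side",[sc(285,181,51),sc(309,186,51),sc(254,342,51),sc(229,337,51)])
rep("ticks",[tt(166,174,4),tt(158,433,4)])
rep("line",[tt(167,145,4),tt(156,535,4)])
rep("tray",[tt(583,97,12),tt(768,107,12),tt(754,622,12),tt(560,615,12)])
print("brass",tt(157,68,60))
def sp(u,v,z): return world(S,u,v,z)[:2]
E
python3 m1.py
python3 - <<'E'
from h import *
S=dict(np.load("side0.npz")); crop(S,255,95,415,240,5,"s_tt.png")
E
```

```text
caddy top ctr [522.8 287.1] sides [289.7, 198.7, 294.3, 193.6] ang [-1.651, 3.051, 1.473, -0.115]
caddy side ctr [521.4 287.9] sides [284.8, 195.7, 287.2, 195.7] ang [-1.654, 3.065, 1.487, -0.089]
tin top ctr [475.7 374.8] sides [50.8, 51.7, 48.6, 50.5] ang [-1.722, 2.954, 1.395, -0.146]
tin side ctr [476.6 376.2] sides [46.7, 47.3, 46.9, 47.8] ang [2.93, 1.37, -0.202, -1.776]
jar [453.85153486 205.11844421] [454.89086963 205.8393464 ]
bottle [469.20573897 287.93239168] [470.49318477 289.06860223]
bob [594.08175925 396.27101774] [594.54168138 395.19944135]
barbase top ctr [550.3 276.9] sides [150.1, 43.0, 151.8, 43.2] ang [-1.618, 3.112, 1.525, -0.071]
rib top ctr [550.2 278.2] sides [90.2, 14.5, 90.2, 17.3] ang [-1.629, 3.128, 1.543, -0.021]
barbase side ctr [549.5 280.1] sides [42.0, 149.7, 42.2, 148.3] ang [3.109, 1.534, -0.065, -1.609]
rib side ctr [550.6 278. ] sides [13.5, 90.7, 13.1, 91.0] ang [-3.122, 1.544, 0.041, -1.593]
ticks ctr [538.6 -18.5] sides [150.1, 150.1] ang [3.138, -0.003]
line ctr [518.2 -18.7] sides [225.1, 225.1] ang [3.141, -0.001]
tray ctr [ 515.1 -307.1] sides [107.2, 295.5, 109.4, 297.5] ang [-1.596, 3.111, 1.564, -0.038]
brass [663.69213704 -11.22320807]
```

View pics/s_tt.png

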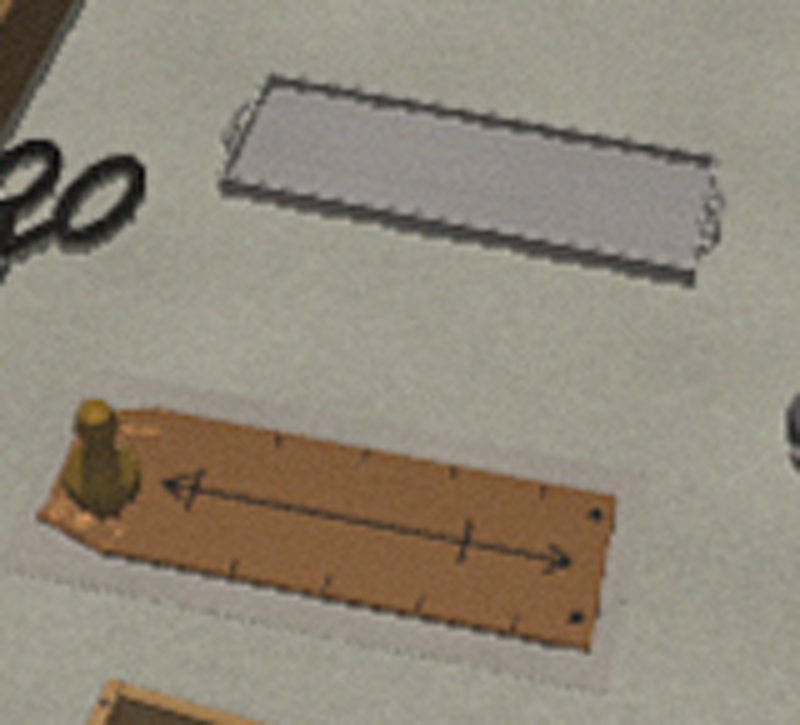

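```bash
cat >> m1.py <<'E'
st=lambda x,y,z:w(S,x,y,255,95,5,z)
rep("ticks side",[st(194,489,4),st(465,541,4)]); rep("line side",[st(162,485,4),st(572,562,4)])
rep("tray side",[st(272,77,12),st(714,158,12),st(692,274,12),st(222,182,12)])
print("brass side",st(96,408,60), "foot", st(105,490,5))
E
python3 m1.py | tail -4
cat > plan.py <<'E'
# python3 plan.py x y z jawangle : rows in tool units from the commanded pose kept in cmd.json ; "set" stores
import sys,json,os
from h import *
def load():
    if os.path.exists("cmd.json"): 
        d=json.load(open("cmd.json")); return np.array(d["p"]),Ro.from_quat(d["q"])
    return np.array([188.4,543.242,214.601]),Ro.from_quat([0.166142853,0.986101255,0,0])
def save(p,r): json.dump(dict(p=list(p),q=list(r.as_quat())),open("cmd.json","w"))
def rowto(x,y,z,a):
    p,r=load(); sh=r.inv().apply(np.array([x,y,z])-p)/400
    tx=np.array([np.cos(a+np.pi/2),np.sin(a+np.pi/2),0]); ty=np.array([np.cos(a),np.sin(a),0])
    t=Ro.from_matrix(np.array([tx,ty,[0,0,-1]]).T)
    rv=(r.inv()*t).as_rotvec()/(np.pi/2)
    return np.r_[sh,rv].round(3)
def applied(row):
    p,r=load(); row=np.array(row,float); save(p+r.apply(row[:3]*400), r*Ro.from_rotvec(row[3:]*np.pi/2))
def pose(): 
    p,r=load(); y=r.apply([0,1,0]); return p.round(2),round(float(np.arctan2(y[1],y[0])),4)
def meas():
    s=manip.observe(); r=Ro.from_quat(s["eef_rot"]); y=r.apply([0,1,0]); z=r.apply([0,0,1])
    return s["time_s"],s["eef_pos"].round(2),round(float(np.arctan2(y[1],y[0])),4),z.round(4),s["ft_force"].round(1),round(s["opening"],1)
if __name__=="__main__":
    print(pose(),meas())
    for a in sys.argv[1:]:
        v=[float(i) for i in a.split(",")]; print(v,rowto(*v).tolist())
E
python3 plan.py 188,543,260,1.24 476,375,230,-0.18
```

```text
ticks side ctr [539.3 -19.7] sides [150.1, 150.1] ang [-3.135, 0.006]
line side ctr [519.2 -18.9] sides [225.4, 225.4] ang [-3.13, 0.012]
tray side ctr [ 515.9 -306.3] sides [292.5, 109.8, 294.8, 108.7] ang [3.115, 1.556, -0.031, -1.606]
brass side [664.07191999 -15.4138888 ] foot [660.57814269  -5.81322635]
(array([188.4 , 543.24, 214.6 ]), 1.237) (0.25, array([188.25, 543.  , 214.16]), 1.237, array([-4.e-04, -7.e-04, -1.e+00]), array([-0.3,  0.6, -0.3]), 91.9)
[188.0, 543.0, 260.0, 1.24] [0.001, -0.001, -0.113, 0.0, 0.0, -0.002]
[476.0, 375.0, 230.0, -0.18] [-0.817, -0.162, -0.038, 0.0, 0.0, 0.902]
```

```bash
python3 plan.py 470,289,290,-0.15
```

```text
(array([188.4 , 543.24, 214.6 ]), 1.237) (0.25, array([188.25, 543.  , 214.16]), 1.237, array([-4.e-04, -7.e-04, -1.e+00]), array([-0.3,  0.6, -0.3]), 91.9)
[470.0, 289.0, 290.0, -0.15] [-0.873, -0.37, -0.188, 0.0, 0.0, 0.883]
```

Request:
jog_arm --pt "-0.1 -0.04 -0.1 0 0 0.1" --pt "-0.22 -0.09 -0.188 0 0 0.2" --pt "-0.34 -0.14 -0.188 0 0 0.3" --pt "-0.46 -0.19 -0.188 0 0 0.4" --pt "-0.58 -0.24 -0.188 0 0 0.5" --pt "-0.7 -0.29 -0.188 0 0 0.6" --pt "-0.8 -0.34 -0.188 0 0 0.7" --pt "-0.873 -0.37 -0.188 0 0 0.8" --pt "-0.873 -0.37 -0.188 0 0 0.883" --pt "-0.873 -0.37 -0.188 0 0 0.883" --gripper 1 --squeeze 30

```text
time_s: 1.5
eef_pos: [469.9, 288.7, 289.6]
eef_rot: [0.758, 0.652, -0.0, -0.0]
ft_force: [-0.4, -0.3, 0.4]
opening: 92.0
```

```bash
cat >> h.py <<'E'
def wproj(c,pos,quat,X):
    H=c["hand_eye"]; r=Ro.from_quat(quat); pt=r.inv().apply(np.atleast_2d(X)-pos)
    pc=(pt-H[:3,3])@H[:3,:3]
    rho=np.hypot(pc[:,0],pc[:,1]); th=np.arctan2(rho,pc[:,2]); K=c["K"]
    return np.c_[K[0,2]+K[0,0]*th*pc[:,0]/rho, K[1,2]+K[1,1]*th*pc[:,1]/rho]
def wworld(c,pos,quat,u,v,z):
    K=c["K"]; a=np.array([(u-K[0,2])/K[0,0],(v-K[1,2])/K[1,1]]); th=np.hypot(*a)
    ray=np.r_[a/th*np.sin(th),np.cos(th)]; H=c["hand_eye"]; r=Ro.from_quat(quat)
    d=r.apply(H[:3,:3]@ray); o=pos+r.apply(H[:3,3])
    return (o+d*(z-o[2])/d[2])[:2]
E
python3 - <<'E'
import plan; plan.applied([-0.873,-0.37,-0.188,0,0,0.883]); print(plan.pose(),plan.meas())
from h import *
s=manip.observe(); c=cams.camera("wrist"); np.savez("w1.npz",pos=s["eef_pos"],quat=s["eef_rot"],**c)
crop(c,0,0,640,400,1.25,"w1.png")
E
```

```text
(array([469.83, 288.99, 289.8 ]), -0.1501) (1.5, array([469.95, 288.69, 289.58]), -0.1493, array([-5.e-04, -1.e-04, -1.e+00]), array([-0.4, -0.3,  0.4]), 92.0)
```

View pics/w1.png

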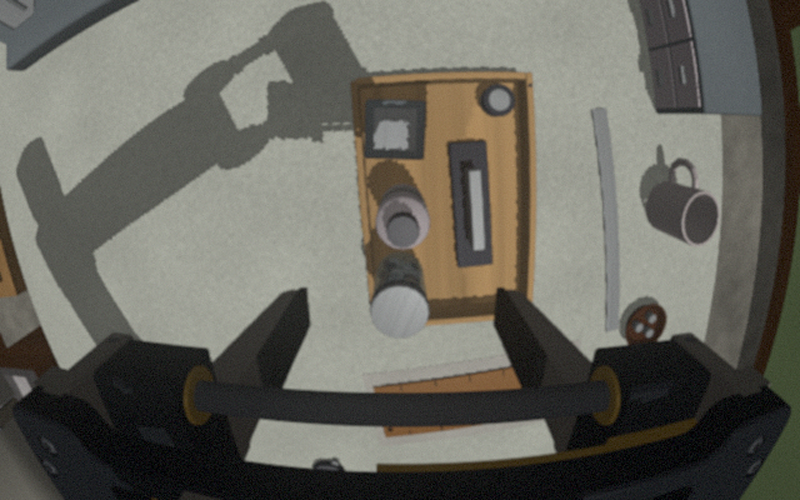

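```bash
python3 - <<'E'
from h import *
c=dict(np.load("w1.npz")); crop(c,275,50,435,280,2.6,"w1a.png"); crop(c,280,70,400,150,6,"w1b.png")
E
```

```text
(no output)
```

View pics/w1a.png

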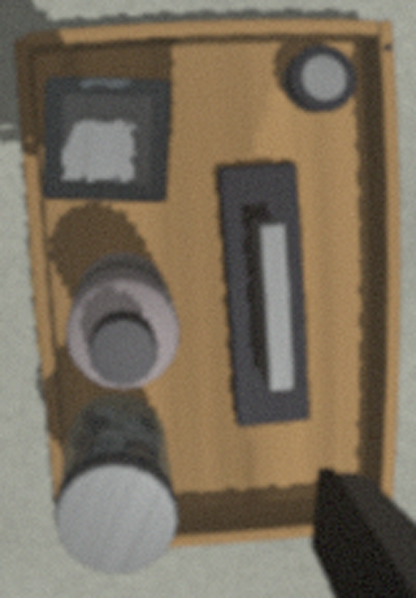

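View pics/w1b.png

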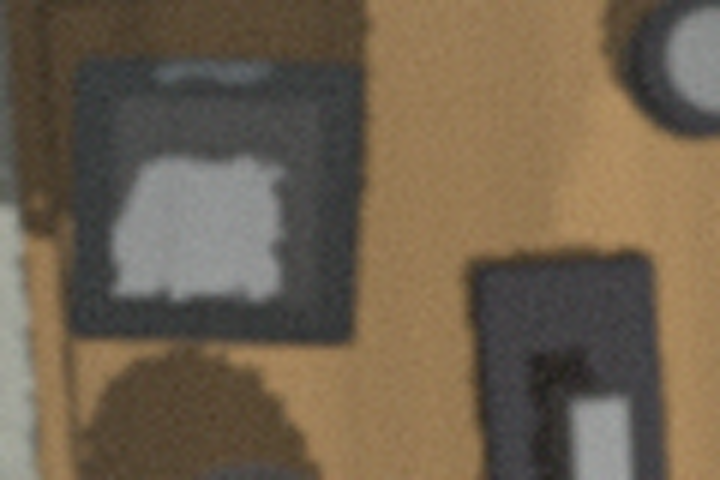

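The wrist view shows the tin's lid corners in the crop at (80,60), (363,62), (353,343) and (72,332). It also shows the jar lid, the cap and the bar clearly.

```bash
python3 - <<'E'
from h import *
c=dict(np.load("w1.npz"))
def ww(x,y,u0,v0,f,z): return wworld(c,c["pos"],c["quat"],u0+(x+.5)/f-.5,v0+(y+.5)/f-.5,z)
def rep(n,ps):
    ps=np.array(ps); print(n,"ctr",ps.mean(0).round(1),"sides",[round(float(np.linalg.norm(ps[i]-ps[(i+1)%len(ps)])),1) for i in range(len(ps))],"ang",[round(float(np.arctan2(*(ps[(i+1)%len(ps)]-ps[i])[::-1])),3) for i in range(len(ps))])
b=lambda x,y,z:ww(x,y,280,70,6,z); a=lambda x,y,z:ww(x,y,275,50,2.6,z)
rep("tin",[b(80,60,126),b(363,62,126),b(353,343,126),b(72,332,126)])
rep("bar",[a(218,167,20),a(295,163,20),a(308,417,20),a(238,423,20)])
rep("rib",[a(260,226,51),a(284,224,51),a(294,388,51),a(270,390,51)])
print("jar",a(116,518,121),"bottle",a(124,350,139),"bob",a(324,76,35))
rep("caddyback",[a(18,38,45),a(390,22,45)])
E
```

```text
tin ctr [476.9 375.3] sides [50.0, 50.8, 50.3, 49.2] ang [-0.159, -1.749, 2.951, 1.386]
bar ctr [550.9 278.3] sides [42.9, 147.3, 41.9, 147.4] ang [-0.066, -1.619, 3.077, 1.529]
rib ctr [551.2 277.2] sides [12.6, 88.5, 13.3, 88.2] ang [-0.041, -1.61, 3.078, 1.524]
jar [455.12356797 204.93207033] bottle [471.17203824 288.56992512] bob [594.42333593 396.10808826]
caddyback ctr [535.7 428.9] sides [193.8, 193.8] ang [-0.072, 3.07]
```

```bash
python3 plan.py 476.5,375.4,200,-0.18 476.5,375.4,54,-0.18
```

```text
(array([469.83, 288.99, 289.8 ]), -0.1501) (1.55, array([469.73, 289.  , 289.67]), -0.1475, array([-3.e-04, -1.e-04, -1.e+00]), array([-0. , -0.2,  1. ]), 92.1)
[476.5, 375.4, 200.0, -0.18] [0.216, -0.016, 0.225, 0.0, 0.0, 0.019]
[476.5, 375.4, 54.0, -0.18] [0.216, -0.016, 0.59, 0.0, 0.0, 0.019]
```

Request:
jog_arm --pt "0.1 -0.01 0.0 0 0 0.019" --pt "0.19 -0.016 0.1 0 0 0.019" --pt "0.216 -0.016 0.2 0 0 0.019" --pt "0.216 -0.016 0.3 0 0 0.019" --pt "0.216 -0.016 0.38 0 0 0.019" --pt "0.216 -0.016 0.46 0 0 0.019" --pt "0.216 -0.016 0.53 0 0 0.019" --pt "0.216 -0.016 0.575 0 0 0.019" --pt "0.216 -0.016 0.59 0 0 0.019" --pt "0.216 -0.016 0.59 0 0 0.019"

```text
time_s: 2.8
eef_pos: [476.7, 375.7, 54.3]
eef_rot: [0.768, 0.641, 0.0, 0.0]
ft_force: [1.2, 0.3, -0.1]
opening: 91.6
```

```bash
python3 - <<'E'
import plan; plan.applied([0.216,-0.016,0.59,0,0,0.019]); print(plan.pose(),plan.meas())
E
```

```text
(array([476.41, 375.38,  53.8 ]), -0.1799) (2.8, array([476.68, 375.67,  54.27]), -0.1792, array([ 6.e-04,  3.e-04, -1.e+00]), array([ 1.2,  0.3, -0.1]), 91.6)
```

Request:
jog_arm --pt "0 0 0 0 0 0" --pt "0 0 0 0 0 0" --pt "0 0 0 0 0 0" --pt "0 0 0 0 0 0" --pt "0 0 0 0 0 0" --pt "0 0 0 0 0 0" --pt "0 0 0 0 0 0" --pt "0 0 0 0 0 0" --gripper 0 --squeeze 25

```text
time_s: 3.8
eef_pos: [476.6, 375.4, 54.0]
eef_rot: [0.768, 0.641, 0.0, 0.0]
ft_force: [-0.8, 0.5, 0.3]
opening: 52.0
```

Request:
jog_arm --pt "0 0 0 0 0 0" --pt "0 0 0 0 0 0"

```text
time_s: 4.05
eef_pos: [476.6, 375.4, 54.0]
eef_rot: [0.768, 0.641, 0.0, 0.0]
ft_force: [0.6, -0.4, 1.8]
opening: 51.5
```

```bash
python3 plan.py 476.5,375.4,200,-0.18 425,-306,200,-1.6 425,-306,50,-1.6
python3 - <<'E'
from h import *
c=cams.camera("wrist"); crop(c,150,50,500,330,2.2,"w2.png")
E
```

```text
(array([476.41, 375.38,  53.8 ]), -0.1799) (4.05, array([476.56, 375.44,  53.95]), -0.1798, array([ 3.e-04,  1.e-04, -1.e+00]), array([ 0.6, -0.4,  1.8]), 51.5)
[476.5, 375.4, 200.0, -0.18] [0.0, 0.0, -0.365, 0.0, 0.0, 0.0]
[425.0, -306.0, 200.0, -1.6] [-1.699, 0.178, -0.365, 0.0, 0.0, 0.904]
[425.0, -306.0, 50.0, -1.6] [-1.699, 0.178, 0.01, 0.0, 0.0, 0.904]
```

View pics/w2.png

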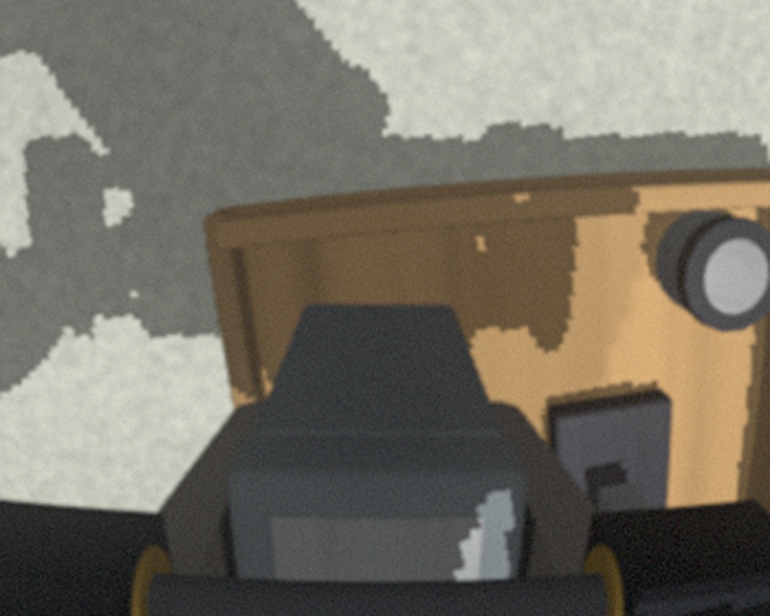

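Request:
jog_arm --pt "0 0 -0.03 0 0 0" --pt "0 0 -0.1 0 0 0" --pt "0 0 -0.2 0 0 0" --pt "0 0 -0.3 0 0 0" --pt "-0.05 0.005 -0.35 0 0 0.05" --pt "-0.15 0.016 -0.365 0 0 0.12" --pt "-0.27 0.028 -0.365 0 0 0.2" --pt "-0.39 0.041 -0.365 0 0 0.28" --pt "-0.51 0.053 -0.365 0 0 0.36" --pt "-0.62 0.065 -0.365 0 0 0.44"

```text
time_s: 5.35
eef_pos: [456.8, 125.3, 199.8]
eef_rot: [0.94, 0.341, -0.0, -0.0]
ft_force: [-0.1, 0.1, -2.7]
opening: 51.8
```

```bash
python3 - <<'E'
import plan; plan.applied([-0.62,0.065,-0.365,0,0,0.44]); print(plan.pose(),plan.meas())
print(plan.rowto(425.5,-304,200,-1.6),plan.rowto(425.5,-304,51,-1.6))
E
```

```text
(array([457.62, 126.73, 199.8 ]), -0.871) (5.35, array([456.79, 125.3 , 199.8 ]), -0.8752, array([-5.e-04,  0.e+00, -1.e+00]), array([-0.1,  0.1, -2.7]), 51.8)
[-0.755  0.772 -0.     0.     0.     0.464] [-0.755  0.772  0.372  0.     0.     0.464]
```

Request:
jog_arm --pt "-0.085 0.087 0 0 0 0.06" --pt "-0.17 0.174 0 0 0 0.12" --pt "-0.255 0.261 0 0 0 0.18" --pt "-0.34 0.348 0 0 0 0.24" --pt "-0.425 0.435 0 0 0 0.3" --pt "-0.51 0.521 0 0 0 0.36" --pt "-0.595 0.608 0 0 0 0.42" --pt "-0.67 0.685 0 0 0 0.464" --pt "-0.73 0.746 0 0 0 0.464" --pt "-0.755 0.772 0 0 0 0.464"

```text
time_s: 6.6
eef_pos: [424.9, -305.1, 199.7]
eef_rot: [1.0, -0.015, -0.0, -0.0]
ft_force: [-0.0, 0.6, -2.4]
opening: 51.3
```

Request:
jog_arm --pt "0 0 0.05 0 0 0" --pt "0 0 0.13 0 0 0" --pt "0 0 0.21 0 0 0" --pt "0 0 0.28 0 0 0" --pt "0 0 0.33 0 0 0" --pt "0 0 0.36 0 0 0" --pt "0 0 0.37 0 0 0" --pt "0 0 0.374 0 0 0" --pt "0 0 0.374 0 0 0"

```text
time_s: 7.72
eef_pos: [425.9, -304.4, 50.9]
eef_rot: [1.0, -0.015, 0.0, 0.0]
ft_force: [0.2, 0.8, -2.8]
opening: 51.7
```

```bash
python3 - <<'E'
import plan; plan.applied([-0.755,0.772,0,0,0,0.464]);plan.applied([0,0,0.374,0,0,0]); print(plan.pose(),plan.meas())
from h import *
c=cams.camera("top"); crop(c,300,130,460,280,5,"t3.png")
E
```

```text
(array([ 425.47, -304.  ,   50.2 ]), -1.5999) (7.725, array([ 425.89, -304.4 ,   50.91]), -1.5999, array([ 8.e-04, -9.e-04, -1.e+00]), array([ 0.2,  0.8, -2.8]), 51.7)
```

View pics/t3.png

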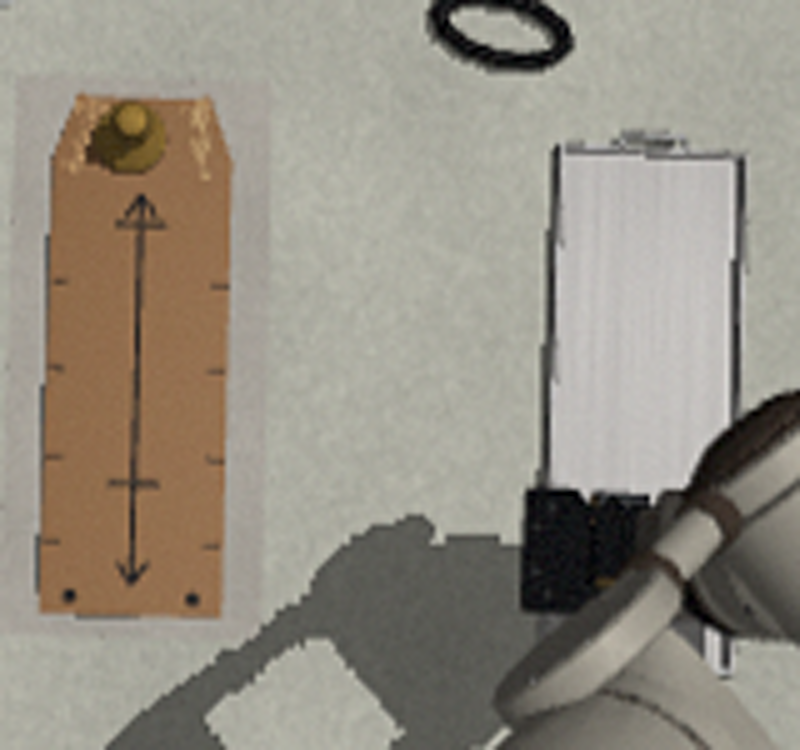

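The gripper is centred across the near end of the tray, with its body at about (585,545). I'll lower it a touch and release.

Request:
jog_arm --pt "0 0 0.002 0 0 0" --pt "0 0 0.003 0 0 0" --pt "0 0 0.003 0 0 0"

```text
time_s: 8.15
eef_pos: [426.0, -304.5, 49.9]
eef_rot: [1.0, -0.015, 0.0, 0.0]
ft_force: [-0.8, 0.4, 4.8]
opening: 51.7
```

Request:
jog_arm --pt "0 0 0.003 0 0 0" --pt "0 0 0.003 0 0 0" --pt "0 0 0.003 0 0 0" --pt "0 0 0.003 0 0 0" --pt "0 0 0.003 0 0 0" --pt "0 0 0.003 0 0 0" --gripper 1

```text
time_s: 8.9
eef_pos: [425.5, -304.0, 47.8]
eef_rot: [1.0, -0.015, 0.0, 0.0]
ft_force: [0.2, 0.5, 0.2]
opening: 91.7
```

```bash
python3 - <<'E'
import plan; plan.applied([0,0,0.003,0,0,0]);plan.applied([0,0,0.003,0,0,0]); print(plan.pose(),plan.meas())
print(plan.rowto(425.5,-304,215,-1.6),plan.rowto(470.4,288.6,215,-.09))
E
```

```text
(array([ 425.47, -304.  ,   47.8 ]), -1.5999) (8.9, array([ 425.51, -304.01,   47.8 ]), -1.5999, array([ 0., -0., -1.]), array([0.2, 0.5, 0.2]), 91.7)
[ 0.    -0.    -0.418  0.     0.     0.   ] [ 0.069 -1.484 -0.418  0.     0.    -0.961]
```

Request:
jog_arm --pt "0 0 -0.08 0 0 0" --pt "0 0 -0.2 0 0 0" --pt "0 0 -0.32 0 0 0" --pt "0 -0.06 -0.4 0 0 -0.05" --pt "0.01 -0.18 -0.418 0 0 -0.15" --pt "0.015 -0.3 -0.418 0 0 -0.25" --pt "0.02 -0.43 -0.418 0 0 -0.35" --pt "0.025 -0.56 -0.418 0 0 -0.45" --pt "0.03 -0.69 -0.418 0 0 -0.55" --pt "0.035 -0.82 -0.418 0 0 -0.65"

```text
time_s: 10.15
eef_pos: [448.9, 25.1, 215.2]
eef_rot: [0.878, 0.478, 0.0, 0.0]
ft_force: [1.1, 0.7, -0.2]
opening: 91.8
```

```bash
python3 - <<'E'
import plan; plan.applied([0.035,-0.82,-0.418,0,0,-0.65]); print(plan.pose(),plan.meas())
print(plan.rowto(470.4,288.6,215,-.09),plan.rowto(470.4,288.6,64,-.09))
E
```

```text
(array([449.  ,  23.45, 215.  ]), -0.5789) (10.15, array([448.94,  25.13, 215.19]), -0.5738, array([ 8.e-04, -1.e-04, -1.e+00]), array([ 1.1,  0.7, -0.2]), 91.8)
[ 0.584 -0.318  0.     0.     0.    -0.311] [ 0.584 -0.318  0.378  0.     0.    -0.311]
```

Request:
jog_arm --pt "0.1 -0.055 0 0 0 -0.08" --pt "0.2 -0.11 0 0 0 -0.16" --pt "0.3 -0.165 0 0 0 -0.24" --pt "0.4 -0.22 0 0 0 -0.311" --pt "0.5 -0.275 0 0 0 -0.311" --pt "0.56 -0.306 0 0 0 -0.311" --pt "0.584 -0.318 0 0 0 -0.311" --pt "0.584 -0.318 0 0 0 -0.311"

```text
time_s: 11.15
eef_pos: [470.3, 288.5, 214.9]
eef_rot: [0.738, 0.675, -0.0, 0.0]
ft_force: [0.3, -0.2, -0.1]
opening: 92.0
```

Request:
jog_arm --pt "0 0 0.06 0 0 0" --pt "0 0 0.14 0 0 0" --pt "0 0 0.22 0 0 0" --pt "0 0 0.29 0 0 0" --pt "0 0 0.34 0 0 0" --pt "0 0 0.37 0 0 0" --pt "0 0 0.378 0 0 0" --pt "0 0 0.378 0 0 0"

```text
time_s: 12.15
eef_pos: [470.9, 288.5, 64.5]
eef_rot: [0.738, 0.674, 0.0, 0.0]
ft_force: [0.2, 0.7, 0.5]
opening: 91.8
```

```bash
python3 - <<'E'
import plan; plan.applied([0.584,-0.318,0,0,0,-0.311]);plan.applied([0,0,0.378,0,0,0]); print(plan.pose(),plan.meas())
from h import *
c=cams.camera("wrist"); crop(c,150,50,500,330,2.2,"w3.png")
c=cams.camera("side"); crop(c,215,205,375,395,3.1,"s3.png")
E
```

```text
(array([470.33, 288.58,  63.8 ]), -0.0904) (12.15, array([470.87, 288.46,  64.45]), -0.0907, array([ 1.e-03,  3.e-04, -1.e+00]), array([0.2, 0.7, 0.5]), 91.8)
```

View pics/w3.png

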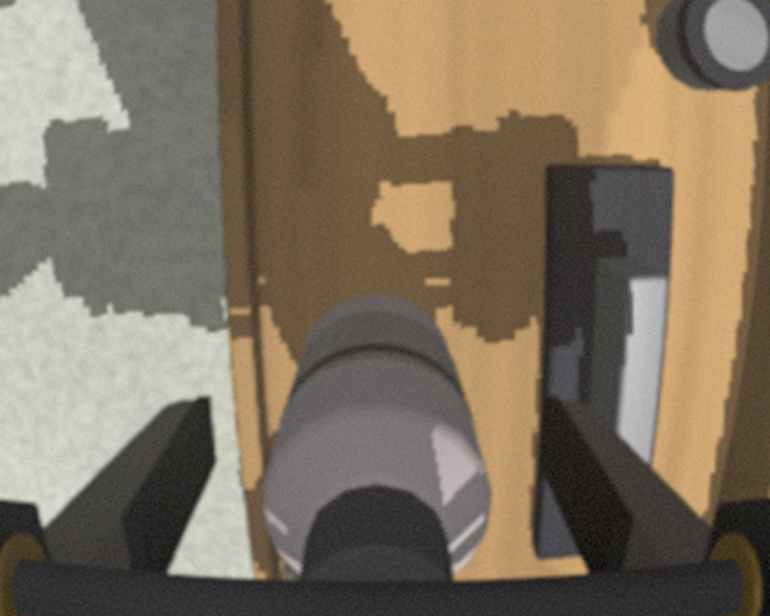

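View pics/s3.png

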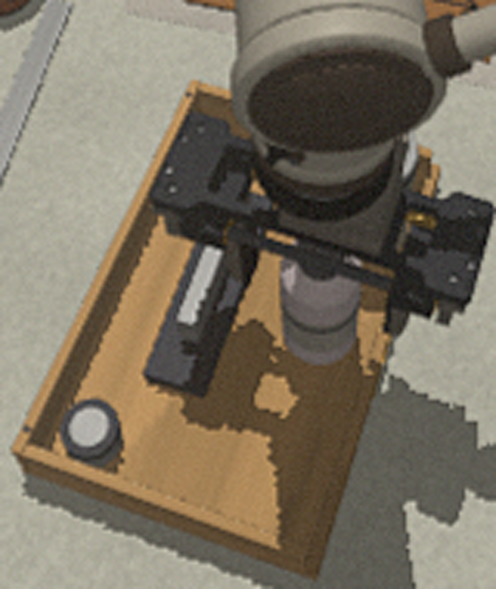

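The bottle sits centred between the open fingers: they are at about (205,430) and (550,430) in the wrist crop, with the bottle axis at about 378. I'll close.

Request:
jog_arm --pt "0 0 0 0 0 0" --pt "0 0 0 0 0 0" --pt "0 0 0 0 0 0" --pt "0 0 0 0 0 0" --pt "0 0 0 0 0 0" --pt "0 0 0 0 0 0" --pt "0 0 0 0 0 0" --pt "0 0 0 0 0 0" --gripper 0 --squeeze 25

```text
time_s: 13.25
eef_pos: [470.4, 288.6, 63.8]
eef_rot: [0.738, 0.674, 0.0, 0.0]
ft_force: [0.6, 0.4, -0.4]
opening: 51.6
```

```bash
python3 - <<'E'
import plan; print(plan.meas())
print(plan.rowto(515.5,-306.7,210,-1.6))
E
```

```text
(13.25, array([470.4 , 288.58,  63.83]), -0.0904, array([ 1.e-04,  0.e+00, -1.e+00]), array([ 0.6,  0.4, -0.4]), 51.6)
[-1.472  0.247 -0.365  0.     0.     0.961]
```

Request:
jog_arm --pt "0 0 -0.03 0 0 0" --pt "0 0 -0.1 0 0 0" --pt "0 0 -0.2 0 0 0" --pt "0 0 -0.3 0 0 0" --pt "-0.05 0.008 -0.35 0 0 0.05" --pt "-0.15 0.025 -0.365 0 0 0.12" --pt "-0.27 0.045 -0.365 0 0 0.2" --pt "-0.39 0.065 -0.365 0 0 0.28" --pt "-0.51 0.085 -0.365 0 0 0.36" --pt "-0.62 0.104 -0.365 0 0 0.44"

```text
time_s: 14.5
eef_pos: [489.0, 36.3, 210.3]
eef_rot: [0.924, 0.382, 0.0, 0.0]
ft_force: [0.7, -0.2, -2.1]
opening: 50.9
```

```bash
python3 - <<'E'
import plan; plan.applied([-0.62,0.104,-0.365,0,0,0.44]); print(plan.pose(),plan.meas())
print(plan.rowto(515.5,-306.7,210,-1.6))
E
```

```text
(array([489.38,  37.84, 209.8 ]), -0.7815) (14.5, array([489.04,  36.3 , 210.28]), -0.7859, array([ 2.e-04, -0.e+00, -1.e+00]), array([ 0.7, -0.2, -2.1]), 50.9)
[-0.565  0.653 -0.     0.     0.     0.521]
```

Request:
jog_arm --pt "-0.08 0.092 0 0 0 0.08" --pt "-0.16 0.185 0 0 0 0.16" --pt "-0.24 0.277 0 0 0 0.24" --pt "-0.32 0.37 0 0 0 0.32" --pt "-0.4 0.462 0 0 0 0.4" --pt "-0.48 0.555 0 0 0 0.48" --pt "-0.54 0.624 0 0 0 0.521" --pt "-0.565 0.653 0 0 0 0.521" --pt "-0.565 0.653 0 0 0 0.521"

```text
time_s: 15.62
eef_pos: [515.5, -306.5, 209.8]
eef_rot: [1.0, -0.014, -0.0, -0.0]
ft_force: [-0.7, 0.3, -2.2]
opening: 51.1
```

Request:
jog_arm --pt "0 0 0.05 0 0 0" --pt "0 0 0.13 0 0 0" --pt "0 0 0.21 0 0 0" --pt "0 0 0.28 0 0 0" --pt "0 0 0.33 0 0 0" --pt "0 0 0.36 0 0 0" --pt "0 0 0.37 0 0 0" --pt "0 0 0.373 0 0 0" --pt "0 0 0.375 0 0 0" --pt "0 0 0.375 0 0 0"

```text
time_s: 16.88
eef_pos: [516.0, -306.9, 60.4]
eef_rot: [1.0, -0.015, 0.0, 0.0]
ft_force: [0.1, -0.2, -2.7]
opening: 51.4
```

Request:
jog_arm --pt "0 0 0 0 0 0" --pt "0 0 0 0 0 0" --pt "0 0 0 0 0 0" --pt "0 0 0 0 0 0" --pt "0 0 0 0 0 0" --gripper 1

```text
time_s: 17.5
eef_pos: [515.7, -306.5, 59.8]
eef_rot: [1.0, -0.015, 0.0, -0.0]
ft_force: [1.2, -0.3, -0.3]
opening: 91.8
```

```bash
python3 - <<'E'
import plan; plan.applied([-0.565,0.653,0,0,0,0.521]);plan.applied([0,0,0.375,0,0,0]); print(plan.pose(),plan.meas())
print(plan.rowto(515.5,-306.7,205,-1.6),plan.rowto(454.6,205.3,205,-0.09))
E
```

```text
(array([ 515.61, -306.56,   59.8 ]), -1.5999) (17.5, array([ 515.66, -306.55,   59.83]), -1.5999, array([ 0.,  0., -1.]), array([ 1.2, -0.3, -0.3]), 91.8)
[-0.     0.    -0.363  0.     0.     0.   ] [-0.19  -1.275 -0.363  0.     0.    -0.961]
```

Request:
jog_arm --pt "0 0 -0.08 0 0 0" --pt "0 0 -0.2 0 0 0" --pt "0 0 -0.31 0 0 0" --pt "-0.01 -0.06 -0.363 0 0 -0.05" --pt "-0.027 -0.18 -0.363 0 0 -0.15" --pt "-0.045 -0.3 -0.363 0 0 -0.25" --pt "-0.064 -0.43 -0.363 0 0 -0.35" --pt "-0.083 -0.56 -0.363 0 0 -0.45" --pt "-0.102 -0.69 -0.363 0 0 -0.55" --pt "-0.122 -0.82 -0.363 0 0 -0.65"

```text
time_s: 18.75
eef_pos: [476.0, 24.3, 205.2]
eef_rot: [0.878, 0.478, 0.0, 0.0]
ft_force: [0.8, 0.6, 0.4]
opening: 91.9
```

```bash
python3 - <<'E'
import plan; plan.applied([-0.122,-0.82,-0.363,0,0,-0.65]); print(plan.pose(),plan.meas())
print(plan.rowto(454.6,205.3,205,-.09),plan.rowto(454.6,205.3,54,-.09))
E
```

```text
(array([476.37,  22.72, 205.  ]), -0.5789) (18.75, array([476.01,  24.34, 205.17]), -0.574, array([ 6.e-04, -0.e+00, -1.e+00]), array([0.8, 0.6, 0.4]), 91.9)
[ 0.352 -0.295  0.     0.     0.    -0.311] [ 0.352 -0.295  0.378  0.     0.    -0.311]
```

Request:
jog_arm --pt "0.09 -0.075 0 0 0 -0.08" --pt "0.18 -0.15 0 0 0 -0.16" --pt "0.26 -0.218 0 0 0 -0.24" --pt "0.32 -0.268 0 0 0 -0.311" --pt "0.352 -0.295 0 0 0 -0.311" --pt "0.352 -0.295 0 0 0 -0.311" --pt "0.352 -0.295 0 0 0 -0.311"

```text
time_s: 19.62
eef_pos: [454.9, 204.2, 204.9]
eef_rot: [0.739, 0.674, -0.0, 0.0]
ft_force: [-0.1, -0.9, -0.6]
opening: 92.1
```

Request:
jog_arm --pt "0 0 0.06 0 0 0" --pt "0 0 0.14 0 0 0" --pt "0 0 0.22 0 0 0" --pt "0 0 0.29 0 0 0" --pt "0 0 0.34 0 0 0" --pt "0 0 0.37 0 0 0" --pt "0 0 0.378 0 0 0" --pt "0 0 0.378 0 0 0"

```text
time_s: 20.62
eef_pos: [455.2, 205.0, 54.3]
eef_rot: [0.738, 0.674, 0.0, 0.0]
ft_force: [-0.1, 0.7, 0.9]
opening: 91.8
```

```bash
python3 - <<'E'
import plan; plan.applied([0.352,-0.295,0,0,0,-0.311]);plan.applied([0,0,0.378,0,0,0]); print(plan.pose(),plan.meas())
from h import *
c=cams.camera("wrist"); crop(c,150,50,500,330,2.2,"w4.png")
print(plan.rowto(604.5,-309.4,190,-1.6))
E
```

```text
(array([454.62, 205.13,  53.8 ]), -0.0904) (20.625, array([455.19, 204.98,  54.34]), -0.0909, array([ 9.e-04,  1.e-04, -1.e+00]), array([-0.1,  0.7,  0.9]), 91.8)
[-1.247  0.489 -0.34   0.     0.     0.961]
```

View pics/w4.png

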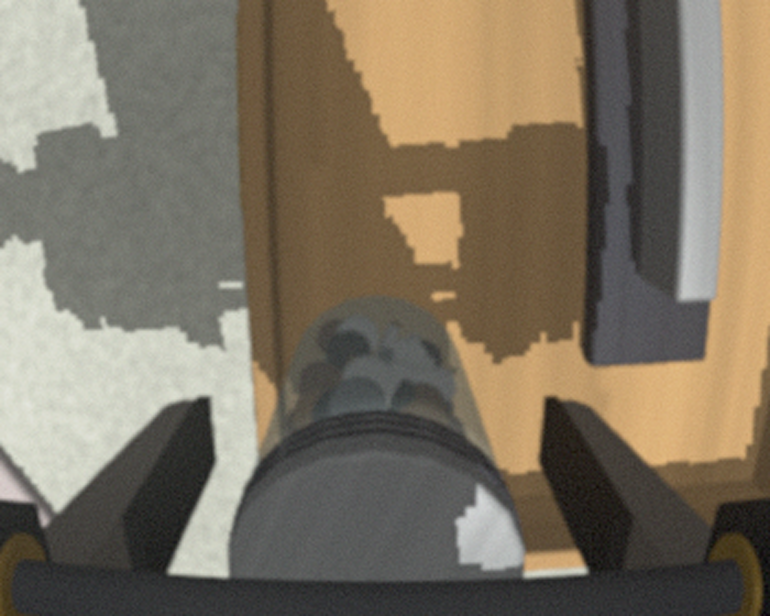

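Request:
jog_arm --pt "0 0 0 0 0 0" --pt "0 0 0 0 0 0" --pt "0 0 0 0 0 0" --pt "0 0 0 0 0 0" --pt "0 0 0 0 0 0" --pt "0 0 0 0 0 0" --pt "0 0 0 0 0 0" --pt "0 0 0 0 0 0" --gripper 0 --squeeze 25

```text
time_s: 21.68
eef_pos: [454.7, 205.2, 53.9]
eef_rot: [0.738, 0.674, 0.0, 0.0]
ft_force: [0.3, -0.1, 1.4]
opening: 57.8
```

Request:
jog_arm --pt "0 0 -0.03 0 0 0" --pt "0 0 -0.1 0 0 0" --pt "0 0 -0.2 0 0 0" --pt "0 0 -0.3 0 0 0" --pt "-0.05 0.02 -0.36 0 0 0.05" --pt "-0.15 0.059 -0.378 0 0 0.12" --pt "-0.27 0.106 -0.378 0 0 0.21" --pt "-0.39 0.153 -0.378 0 0 0.3" --pt "-0.51 0.2 -0.378 0 0 0.39" --pt "-0.62 0.243 -0.378 0 0 0.48"

```text
time_s: 22.92
eef_pos: [529.0, -52.3, 205.2]
eef_rot: [0.936, 0.353, -0.0, -0.0]
ft_force: [0.2, 1.0, -2.7]
opening: 58.0
```

```bash
python3 - <<'E'
import plan; plan.applied([-0.62,0.243,-0.378,0,0,0.48]); print(plan.pose(),plan.meas())
print(plan.rowto(604.5,-309.4,205,-1.6))
E
```

```text
(array([529.05, -50.62, 205.  ]), -0.8443) (22.925, array([528.95, -52.27, 205.23]), -0.8495, array([-3.e-04,  1.e-04, -1.e+00]), array([ 0.2,  1. , -2.7]), 58.0)
[-0.289  0.609  0.     0.     0.     0.481]
```

Request:
jog_arm --pt "-0.05 0.105 0 0 0 0.09" --pt "-0.1 0.21 0 0 0 0.18" --pt "-0.15 0.315 0 0 0 0.27" --pt "-0.2 0.42 0 0 0 0.36" --pt "-0.245 0.515 0 0 0 0.44" --pt "-0.275 0.58 0 0 0 0.481" --pt "-0.289 0.609 0 0 0 0.481" --pt "-0.289 0.609 0 0 0 0.481"

```text
time_s: 23.92
eef_pos: [604.2, -309.4, 204.8]
eef_rot: [1.0, -0.014, -0.0, -0.0]
ft_force: [0.4, 0.1, -2.0]
opening: 57.6
```

Request:
jog_arm --pt "0 0 0.05 0 0 0" --pt "0 0 0.13 0 0 0" --pt "0 0 0.21 0 0 0" --pt "0 0 0.28 0 0 0" --pt "0 0 0.33 0 0 0" --pt "0 0 0.365 0 0 0" --pt "0 0 0.38 0 0 0" --pt "0 0 0.386 0 0 0" --pt "0 0 0.388 0 0 0" --pt "0 0 0.388 0 0 0"

```text
time_s: 25.18
eef_pos: [604.9, -309.8, 50.6]
eef_rot: [1.0, -0.015, 0.001, 0.0]
ft_force: [1.0, 0.9, -3.3]
opening: 57.8
```

Request:
jog_arm --pt "0 0 0 0 0 0" --pt "0 0 0 0 0 0" --pt "0 0 0 0 0 0" --pt "0 0 0 0 0 0" --pt "0 0 0 0 0 0" --gripper 1

```text
time_s: 25.8
eef_pos: [604.5, -309.5, 49.8]
eef_rot: [1.0, -0.015, 0.0, 0.0]
ft_force: [0.0, 0.2, -0.1]
opening: 91.6
```

```bash
python3 - <<'E'
import plan; plan.applied([-0.289,0.609,0,0,0,0.481]);plan.applied([0,0,0.388,0,0,0]); print(plan.pose(),plan.meas())
print(plan.rowto(604.5,-309.4,200,-1.6),plan.rowto(550.5,278,200,-0.042))
E
```

```text
(array([ 604.44, -309.51,   49.8 ]), -1.5999) (25.8, array([ 604.49, -309.52,   49.82]), -1.5999, array([ 0.e+00, -1.e-04, -1.e+00]), array([ 0. ,  0.2, -0.1]), 91.6)
[ 0.    -0.    -0.375  0.     0.     0.   ] [-0.178 -1.464 -0.375  0.     0.    -0.992]
```

Request:
jog_arm --pt "0 0 -0.08 0 0 0" --pt "0 0 -0.2 0 0 0" --pt "0 0 -0.31 0 0 0" --pt "-0.01 -0.06 -0.375 0 0 -0.05" --pt "-0.022 -0.18 -0.375 0 0 -0.15" --pt "-0.036 -0.3 -0.375 0 0 -0.25" --pt "-0.052 -0.43 -0.375 0 0 -0.35" --pt "-0.068 -0.56 -0.375 0 0 -0.45" --pt "-0.084 -0.69 -0.375 0 0 -0.55" --pt "-0.1 -0.82 -0.375 0 0 -0.65"

```text
time_s: 27.05
eef_pos: [573.7, 21.2, 200.0]
eef_rot: [0.878, 0.478, 0.0, 0.0]
ft_force: [-0.0, 1.3, 0.3]
opening: 92.0
```

```bash
python3 - <<'E'
import plan; plan.applied([-0.1,-0.82,-0.375,0,0,-0.65]); print(plan.pose(),plan.meas())
print(plan.rowto(550.5,278,200,-.042),plan.rowto(550.5,278,100,-.042))
E
```

```text
(array([574.  ,  19.52, 199.8 ]), -0.5789) (27.05, array([573.67,  21.17, 199.96]), -0.5738, array([ 4.e-04, -0.e+00, -1.e+00]), array([-0. ,  1.3,  0.3]), 92.0)
[ 0.509 -0.403 -0.     0.     0.    -0.342] [ 0.509 -0.403  0.25   0.     0.    -0.342]
```

Request:
jog_arm --pt "0.09 -0.071 0 0 0 -0.08" --pt "0.18 -0.142 0 0 0 -0.16" --pt "0.27 -0.213 0 0 0 -0.24" --pt "0.36 -0.285 0 0 0 -0.32" --pt "0.44 -0.348 0 0 0 -0.342" --pt "0.49 -0.388 0.04 0 0 -0.342" --pt "0.509 -0.403 0.12 0 0 -0.342" --pt "0.509 -0.403 0.2 0 0 -0.342" --pt "0.509 -0.403 0.25 0 0 -0.342" --pt "0.509 -0.403 0.25 0 0 -0.342" --gripper 0.5

```text
time_s: 28.3
eef_pos: [549.3, 277.7, 98.2]
eef_rot: [0.722, 0.692, -0.001, -0.001]
ft_force: [1.1, 0.4, -0.1]
opening: 45.6
```

```bash
python3 - <<'E'
import plan; plan.applied([0.509,-0.403,0.25,0,0,-0.342]); print(plan.pose(),plan.meas())
from h import *
c=cams.camera("wrist"); crop(c,150,50,500,330,2.2,"w5.png")
c=cams.camera("side"); crop(c,215,85,425,395,1.9,"s5.png")
print(plan.rowto(550.5,278,23,-.042))
E
```

```text
(array([550.45, 278.14,  99.8 ]), -0.0417) (28.3, array([549.34, 277.66,  98.19]), -0.0419, array([-3.2e-03, -9.0e-04, -1.0e+00]), array([ 1.1,  0.4, -0.1]), 45.6)
[-0.     0.     0.192  0.     0.     0.   ]
```

View pics/w5.png

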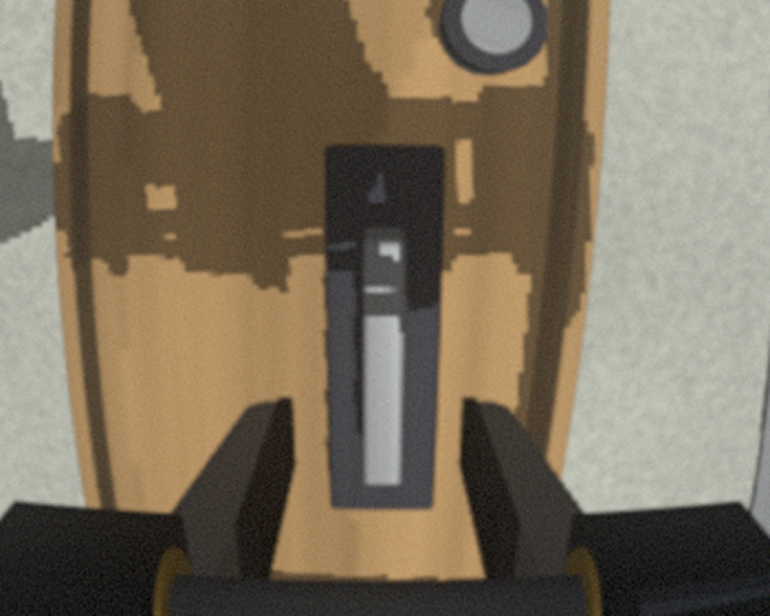

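View pics/s5.png

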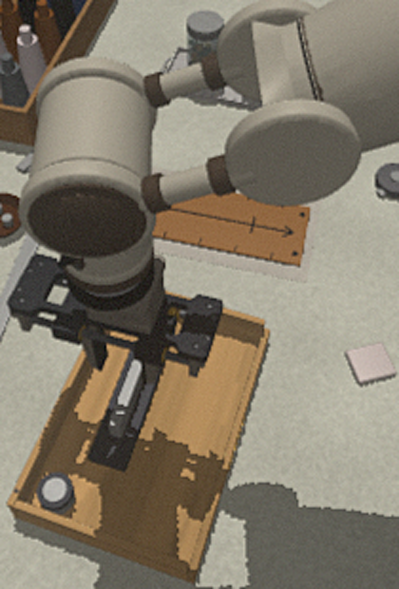

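Request:
jog_arm --pt "0 0 0.04 0 0 0" --pt "0 0 0.09 0 0 0" --pt "0 0 0.14 0 0 0" --pt "0 0 0.17 0 0 0" --pt "0 0 0.185 0 0 0" --pt "0 0 0.192 0 0 0" --pt "0 0 0.192 0 0 0" --pt "0 0 0.192 0 0 0"

```text
time_s: 29.4
eef_pos: [551.0, 278.3, 23.7]
eef_rot: [0.722, 0.692, 0.001, 0.0]
ft_force: [0.1, -0.2, -0.2]
opening: 46.0
```

Request:
jog_arm --pt "0 0 0 0 0 0" --pt "0 0 0 0 0 0" --pt "0 0 0 0 0 0" --pt "0 0 0 0 0 0" --pt "0 0 0 0 0 0" --pt "0 0 0 0 0 0" --gripper 0 --squeeze 45

```text
time_s: 30.15
eef_pos: [550.8, 278.2, 23.2]
eef_rot: [0.722, 0.692, 0.0, 0.0]
ft_force: [2.5, -0.1, -0.1]
opening: 13.3
```

```bash
python3 - <<'E'
import plan; plan.applied([0,0,0.192,0,0,0]); print(plan.pose(),plan.meas())
from h import *
c=cams.camera("wrist"); crop(c,150,50,500,330,2.2,"w6.png")
print(plan.rowto(539,-19,120,-1.567))
E
```

```text
(array([550.45, 278.14,  23.  ]), -0.0417) (30.15, array([550.82, 278.18,  23.16]), -0.0417, array([ 7.e-04,  2.e-04, -1.e+00]), array([ 2.5, -0.1, -0.1]), 13.3)
[-0.743  0.002 -0.242  0.     0.     0.971]
```

View pics/w6.png

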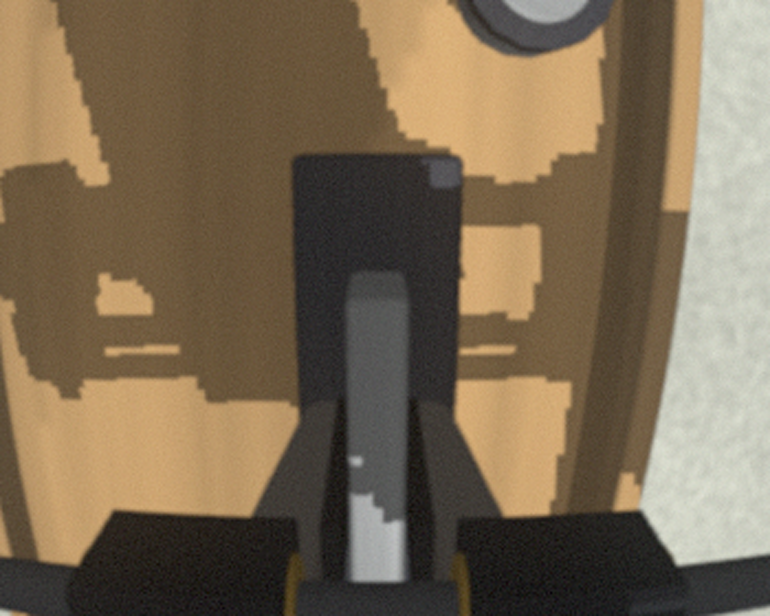

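The bar's base end edge in this crop runs from (295,157) to (460,157), and its rib is held between the pads. I'll use it to check how far the bar is offset along the jaws.

```bash
python3 - <<'E'
from h import *
import plan
s=manip.observe(); c=cams.camera("wrist")
f=2.2
for (x,y,z) in [(295,157,20),(376,157,20),(460,157,20),(377,272,51)]:
    w=wworld(c,s["eef_pos"],s["eef_rot"],150+(x+.5)/f-.5,50+(y+.5)/f-.5,z); r=w-s["eef_pos"][:2]; a=-0.0417
    print(w, "along jaw",r@[np.cos(a),np.sin(a)],"along tool x", r@[-np.sin(a),np.cos(a)])
E
```

```text
[532.73596026 352.42938214] along jaw -21.1115290620476 along tool x 73.46536651699289
[553.28515744 351.39221619] along jaw -0.5369583947583765 along tool x 73.28575539384858
[574.61708527 350.74545104] along jaw 20.803387470885795 along tool x 73.52883609965129
[552.57291441 328.08935925] along jaw -0.2771347279121088 along tool x 49.97346414842794
```

Request:
jog_arm --pt "0 0 -0.02 0 0 0" --pt "0 0 -0.07 0 0 0" --pt "0 0 -0.14 0 0 0" --pt "0 0 -0.21 0 0 0" --pt "-0.05 0 -0.242 0 0 0.08" --pt "-0.14 0 -0.242 0 0 0.18" --pt "-0.24 0 -0.242 0 0 0.29" --pt "-0.34 0.001 -0.242 0 0 0.4" --pt "-0.44 0.001 -0.242 0 0 0.51" --pt "-0.54 0.002 -0.242 0 0 0.62"

```text
time_s: 31.5
eef_pos: [541.8, 61.2, 120.7]
eef_rot: [0.962, 0.271, 0.0, -0.0]
ft_force: [0.1, 0.3, -6.3]
opening: 13.5
```

```bash
python3 - <<'E'
import plan; plan.applied([-0.54,0.002,-0.242,0,0,0.62]); print(plan.pose(),plan.meas())
print(plan.rowto(539,-19,60,-1.567))
E
```

```text
(array([542.25,  62.29, 119.8 ]), -1.0156) (31.5, array([541.76,  61.19, 120.66]), -1.021, array([ 1.e-04,  0.e+00, -1.e+00]), array([ 0.1,  0.3, -6.3]), 13.5)
[-0.114  0.168  0.15   0.     0.     0.351]
```

Request:
jog_arm --pt "-0.03 0.044 0 0 0 0.09" --pt "-0.06 0.088 0 0 0 0.18" --pt "-0.09 0.13 0 0 0 0.27" --pt "-0.11 0.16 0 0 0 0.351" --pt "-0.114 0.168 0.04 0 0 0.351" --pt "-0.114 0.168 0.09 0 0 0.351" --pt "-0.114 0.168 0.13 0 0 0.351" --pt "-0.114 0.168 0.15 0 0 0.351" --pt "-0.114 0.168 0.15 0 0 0.351"

```text
time_s: 32.62
eef_pos: [538.4, -18.5, 59.1]
eef_rot: [1.0, 0.002, -0.001, -0.0]
ft_force: [-0.1, 0.3, -6.3]
opening: 13.8
```

```bash
python3 - <<'E'
import plan; plan.applied([-0.114,0.168,0.15,0,0,0.351]); print(plan.pose(),plan.meas())
from h import *
s=manip.observe(); c=cams.camera("wrist"); np.savez("w7.npz",pos=s["eef_pos"],quat=s["eef_rot"],**c)
crop(c,150,50,500,330,2.2,"w7.png")
S=cams.camera("side"); crop(S,255,95,415,240,5,"s7.png"); T=cams.camera("top"); crop(T,295,140,455,270,5,"t7.png")
X=np.array([[539,-19,4],[614,-19,4],[464,-19,4],[614,-29,4],[614,-9,4]]); p=wproj(c,s["eef_pos"],s["eef_rot"],X); print(((p+.5-[150,50])*2.2).round())
E
```

```text
(array([538.93, -18.85,  59.8 ]), -1.5669) (32.625, array([538.39, -18.46,  59.09]), -1.566, array([-1.5e-03,  4.0e-04, -1.0e+00]), array([-0.1,  0.3, -6.3]), 13.8)
[[377. 362.]
 [379. 145.]
 [376. 539.]
 [409. 145.]
 [348. 145.]]
```

View pics/w7.png

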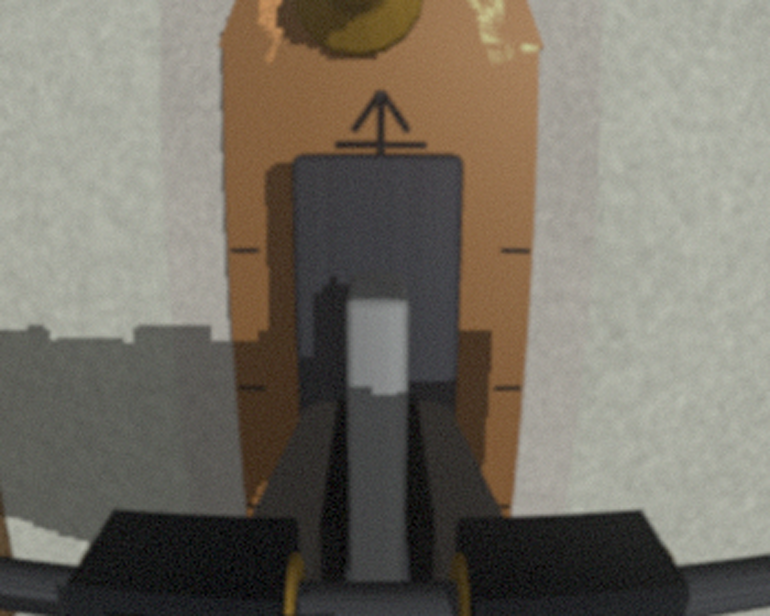

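View pics/s7.png

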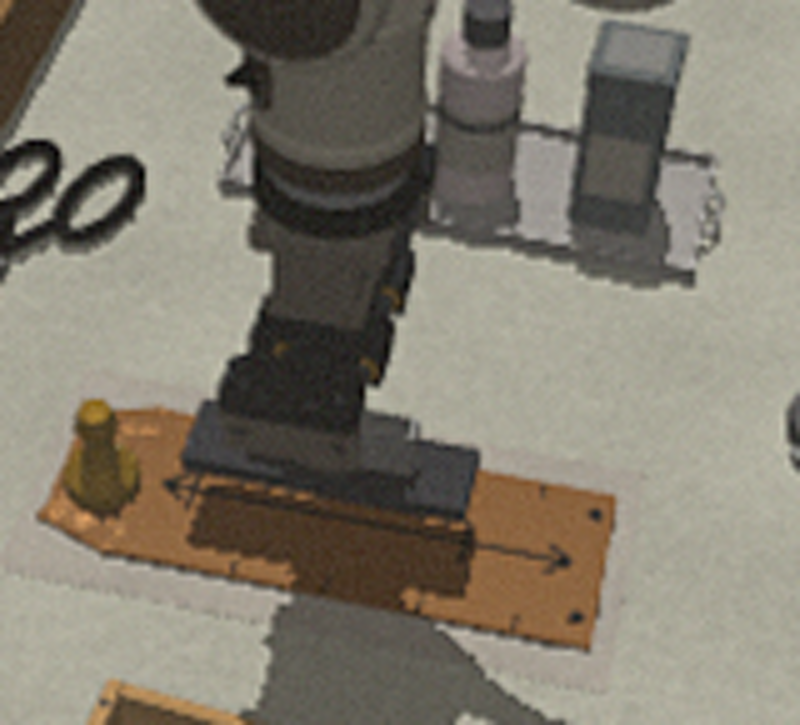

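View pics/t7.png

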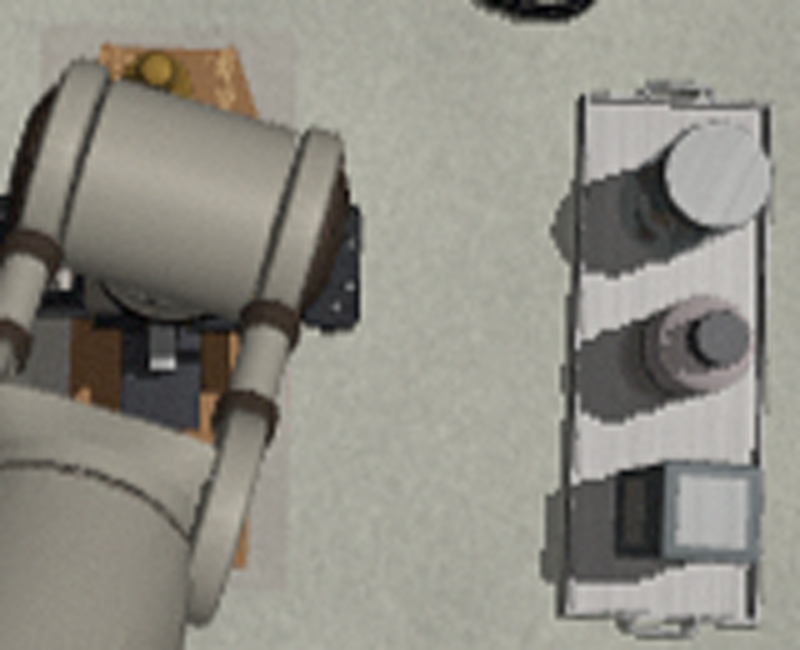

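The bar is aligned with the line. The tick is at row 145, exactly where it was predicted, and the bar's end edge implies the bar sits about 1.5 mm short in x. All three containers are upright on the tray. I'll correct the offset and lower the bar.

```bash
python3 plan.py 540.4,-19.2,59.8,-1.567 540.4,-19.2,19.2,-1.567
```

```text
(array([538.93, -18.85,  59.8 ]), -1.5669) (32.775, array([539.68, -18.92,  60.6 ]), -1.5665, array([ 1.5e-03, -4.0e-04, -1.0e+00]), array([-1. ,  0.3, -5.9]), 13.4)
[540.4, -19.2, 59.8, -1.567] [0.004, 0.001, 0.0, 0.0, 0.0, 0.0]
[540.4, -19.2, 19.2, -1.567] [0.004, 0.001, 0.102, 0.0, 0.0, 0.0]
```

Request:
jog_arm --pt "0.004 0.001 0.03 0 0 0" --pt "0.004 0.001 0.06 0 0 0" --pt "0.004 0.001 0.085 0 0 0" --pt "0.004 0.001 0.095 0 0 0" --pt "0.004 0.001 0.1 0 0 0" --pt "0.004 0.001 0.102 0 0 0" --pt "0.004 0.001 0.102 0 0 0" --pt "0.004 0.001 0.102 0 0 0"

```text
time_s: 33.78
eef_pos: [540.8, -19.3, 19.3]
eef_rot: [1.0, 0.002, 0.0, 0.0]
ft_force: [0.6, 0.2, -5.6]
opening: 13.8
```

```bash
python3 - <<'E'
import plan; plan.applied([0.004,0.001,0.102,0,0,0]); print(plan.pose(),plan.meas())
from h import *
s=manip.observe(); c=cams.camera("wrist")
crop(c,250,80,400,240,5,"w8.png")
X=np.array([[614,-19,4],[540.5,-19,4]]); p=wproj(c,s["eef_pos"],s["eef_rot"],X); print(((p+.5-[250,80])*5).round())
E
```

```text
(array([540.53, -19.25,  19.  ]), -1.5669) (33.775, array([540.8 , -19.3 ,  19.32]), -1.5669, array([ 6.e-04, -2.e-04, -1.e+00]), array([ 0.6,  0.2, -5.6]), 13.8)
[[354. 206.]
 [351. 780.]]
```

View pics/w8.png

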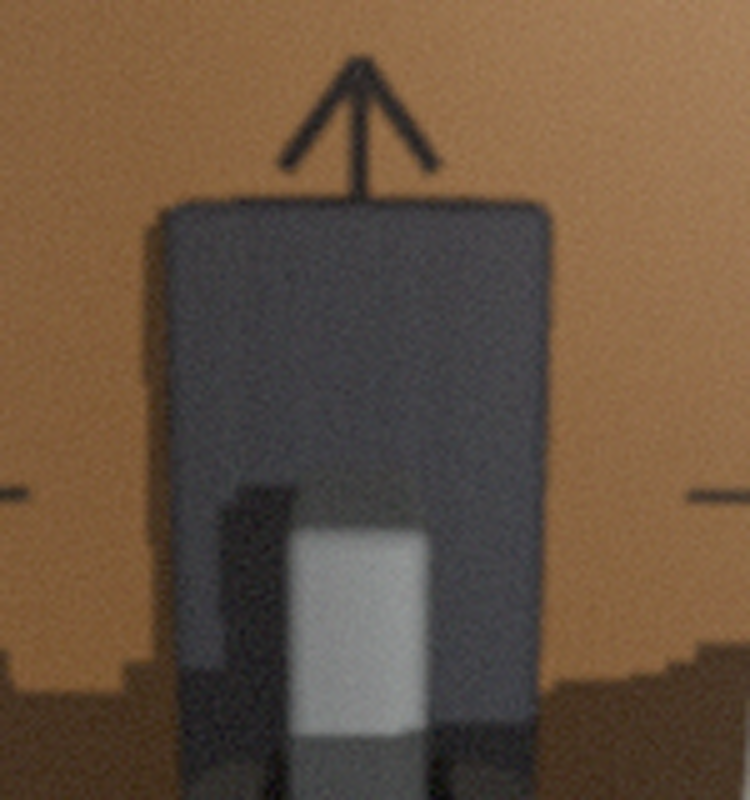

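The bar's end edge, at row 203, lies right over the tick. The line is at column 360 and the bar's middle at 358. I'll lower it and release.

Request:
jog_arm --pt "0 0 0.001 0 0 0" --pt "0 0 0.002 0 0 0" --pt "0 0 0.002 0 0 0"

```text
time_s: 34.2
eef_pos: [540.8, -19.3, 19.1]
eef_rot: [1.0, 0.002, 0.0, 0.0]
ft_force: [-5.7, 0.7, 7.0]
opening: 13.8
```

Request:
jog_arm --pt "0 0 0 0 0 0" --pt "0 0 0 0 0 0" --pt "0 0 0 0 0 0" --pt "0 0 0 0 0 0" --gripper 0.45

```text
time_s: 34.7
eef_pos: [540.7, -19.3, 18.2]
eef_rot: [1.0, 0.002, 0.0, 0.0]
ft_force: [-0.3, -0.8, -1.1]
opening: 41.3
```

```bash
python3 - <<'E'
import plan; plan.applied([0,0,0.002,0,0,0]); print(plan.pose(),plan.meas())
print(plan.rowto(540.5,-19.2,210,-1.567),plan.rowto(604.5,-309.5,210,-1.6))
E
```

```text
(array([540.53, -19.25,  18.2 ]), -1.5669) (34.7, array([540.68, -19.3 ,  18.19]), -1.5669, array([ 3.e-04, -1.e-04, -1.e+00]), array([-0.3, -0.8, -1.1]), 41.3)
[-0.    -0.    -0.479  0.     0.     0.   ] [ 0.157  0.726 -0.479  0.     0.     0.021]
```

Request:
jog_arm --pt "0 0 -0.05 0 0 0" --pt "0 0 -0.14 0 0 0" --pt "0 0 -0.26 0 0 0" --pt "0 0 -0.38 0 0 0" --pt "0.02 0.09 -0.45 0 0 0.021" --pt "0.045 0.2 -0.479 0 0 0.021" --pt "0.07 0.32 -0.479 0 0 0.021" --pt "0.095 0.44 -0.479 0 0 0.021" --pt "0.12 0.56 -0.479 0 0 0.021" --pt "0.147 0.68 -0.479 0 0 0.021"

```text
time_s: 35.95
eef_pos: [600.6, -292.6, 209.7]
eef_rot: [1.0, -0.015, 0.0, -0.0]
ft_force: [0.6, -0.1, -0.1]
opening: 40.9
```

```bash
python3 - <<'E'
import plan; plan.applied([0.147,0.68,-0.479,0,0,0.021]); print(plan.pose(),plan.meas())
from h import *
T=cams.camera("top"); crop(T,295,140,455,270,5,"t9.png"); S=cams.camera("side"); crop(S,255,95,415,240,5,"s9.png")
w=lambda x,y,z: world(T,295+(x+.5)/5-.5,140+(y+.5)/5-.5,z)
print("jar",w(718,176,117),"bottle",w(720,338,135),"tin",w(711,512,122))
print(plan.rowto(604.5,-309.5,200,-1.6),plan.rowto(604.5,-309.5,50,-1.6))
E
```

```text
(array([ 600.38, -291.02,  209.8 ]), -1.5999) (35.95, array([ 600.6 , -292.6 ,  209.66]), -1.6, array([ 2.e-04,  1.e-04, -1.e+00]), array([ 0.6, -0.1, -0.1]), 40.9)
jar [ 601.88715074 -308.72716194  117.        ] bottle [ 513.99923428 -304.81116599  135.        ] tin [ 424.77388388 -303.47823503  122.        ]
[0.012 0.046 0.025 0.    0.    0.   ] [0.012 0.046 0.4   0.    0.    0.   ]
```

View pics/t9.png

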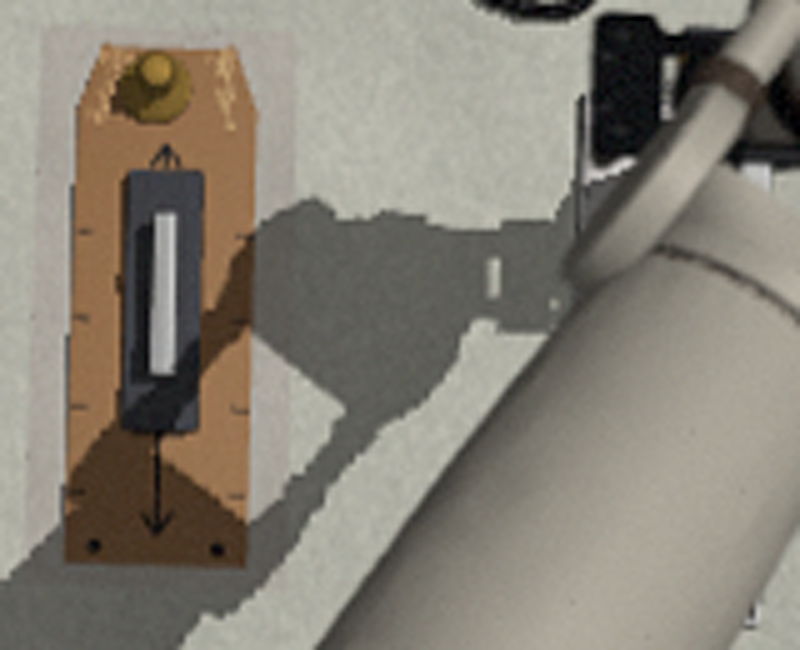

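View pics/s9.png

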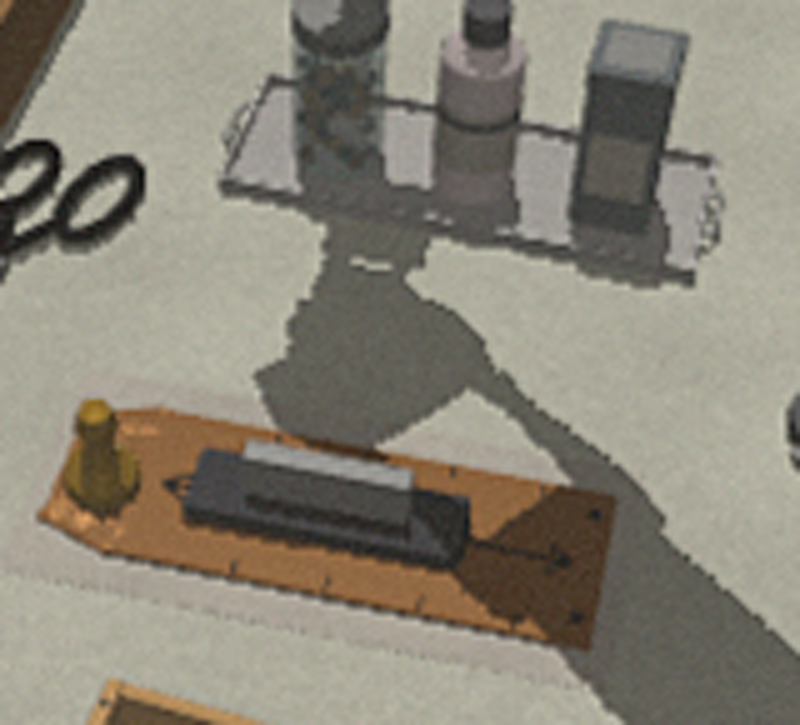

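Request:
jog_arm --pt "0.01 0.04 0.0 0 0 0" --pt "0.01 0.046 0.0 0 0 0" --pt "0.01 0.046 0.0 0 0 0" --pt "0.01 0.046 0.05 0 0 0" --pt "0.01 0.046 0.14 0 0 0" --pt "0.01 0.046 0.23 0 0 0" --pt "0.01 0.046 0.31 0 0 0" --pt "0.01 0.046 0.37 0 0 0" --pt "0.01 0.046 0.395 0 0 0" --pt "0.01 0.046 0.4 0 0 0" --gripper 1

```text
time_s: 37.3
eef_pos: [603.5, -308.9, 48.9]
eef_rot: [1.0, -0.014, -0.001, -0.0]
ft_force: [-0.0, -0.9, 0.1]
opening: 91.9
```

Request:
jog_arm --pt "0 0 0 0 0 0" --pt "0 0 0 0 0 0"

```text
time_s: 37.55
eef_pos: [604.6, -310.0, 51.1]
eef_rot: [1.0, -0.014, 0.001, 0.001]
ft_force: [-0.1, 0.3, 0.5]
opening: 92.0
```

Request:
jog_arm --pt "0 0 0 0 0 0" --pt "0 0 0 0 0 0" --pt "0 0 0 0 0 0" --pt "0 0 0 0 0 0" --pt "0 0 0 0 0 0" --pt "0 0 0 0 0 0" --pt "0 0 0 0 0 0" --pt "0 0 0 0 0 0" --gripper 0 --squeeze 25

```text
time_s: 38.55
eef_pos: [603.9, -309.6, 49.8]
eef_rot: [1.0, -0.015, 0.0, 0.0]
ft_force: [0.4, -0.1, -0.2]
opening: 57.9
```

```bash
python3 - <<'E'
import plan; plan.applied([0.01,0.046,0.4,0,0,0]); print(plan.pose(),plan.meas())
print(plan.rowto(454.6,205.1,205,-.09))
E
```

```text
(array([ 603.85, -309.52,   49.8 ]), -1.5999) (38.55, array([ 603.88, -309.59,   49.83]), -1.5999, array([ 1.e-04, -1.e-04, -1.e+00]), array([ 0.4, -0.1, -0.2]), 57.9)
[-0.41  -1.275 -0.388  0.     0.    -0.961]
```

Request:
jog_arm --pt "0 0 -0.03 0 0 0" --pt "0 0 -0.1 0 0 0" --pt "0 0 -0.2 0 0 0" --pt "0 0 -0.3 0 0 0" --pt "-0.016 -0.05 -0.36 0 0 -0.05" --pt "-0.048 -0.15 -0.388 0 0 -0.13" --pt "-0.087 -0.27 -0.388 0 0 -0.22" --pt "-0.125 -0.39 -0.388 0 0 -0.31" --pt "-0.164 -0.51 -0.388 0 0 -0.4" --pt "-0.203 -0.63 -0.388 0 0 -0.49"

```text
time_s: 39.8
eef_pos: [529.2, -53.6, 205.5]
eef_rot: [0.931, 0.364, 0.0, -0.0]
ft_force: [0.4, 0.4, -3.2]
opening: 57.5
```

```bash
python3 - <<'E'
import plan; plan.applied([-0.203,-0.63,-0.388,0,0,-0.49]); print(plan.pose(),plan.meas())
print(plan.rowto(454.6,204.5,205,-.0904))
E
```

```text
(array([530.01, -55.27, 205.  ]), -0.8302) (39.8, array([529.22, -53.57, 205.46]), -0.8257, array([ 3.e-04,  2.e-04, -1.e+00]), array([ 0.4,  0.4, -3.2]), 57.5)
[ 0.299 -0.607  0.     0.     0.    -0.471]
```

Request:
jog_arm --pt "0.05 -0.1 0 0 0 -0.09" --pt "0.1 -0.2 0 0 0 -0.18" --pt "0.15 -0.3 0 0 0 -0.27" --pt "0.2 -0.4 0 0 0 -0.36" --pt "0.245 -0.497 0 0 0 -0.45" --pt "0.28 -0.57 0 0 0 -0.471" --pt "0.299 -0.607 0 0 0 -0.471" --pt "0.299 -0.607 0 0 0 -0.471" --pt "0.299 -0.607 0 0 0 -0.471"

```text
time_s: 40.92
eef_pos: [454.9, 203.7, 205.0]
eef_rot: [0.739, 0.674, -0.0, 0.0]
ft_force: [-0.9, 0.4, -2.3]
opening: 57.7
```

Request:
jog_arm --pt "0 0 0.05 0 0 0" --pt "0 0 0.13 0 0 0" --pt "0 0 0.21 0 0 0" --pt "0 0 0.28 0 0 0" --pt "0 0 0.33 0 0 0" --pt "0 0 0.36 0 0 0" --pt "0 0 0.373 0 0 0" --pt "0 0 0.376 0 0 0" --pt "0 0 0.376 0 0 0" --pt "0 0 0.376 0 0 0"

```text
time_s: 42.18
eef_pos: [455.0, 204.8, 55.3]
eef_rot: [0.738, 0.674, 0.001, 0.0]
ft_force: [0.5, -0.3, -2.4]
opening: 57.6
```

```bash
python3 - <<'E'
import plan; plan.applied([0.299,-0.607,0,0,0,-0.471]);plan.applied([0,0,0.376,0,0,0]); print(plan.pose(),plan.meas())
print(plan.rowto(454.6,204.5,53.6,-.0904))
E
```

```text
(array([454.46, 204.63,  54.6 ]), -0.0904) (42.175, array([455.02, 204.78,  55.26]), -0.0903, array([ 1.3e-03,  2.0e-04, -1.0e+00]), array([ 0.5, -0.3, -2.4]), 57.6)
[-0.     0.     0.003  0.     0.     0.   ]
```

Now I'll set the jar down, release it, and lift away to compare it with the first picture.

Request:
jog_arm --pt "0 0 0.001 0 0 0" --pt "0 0 0.002 0 0 0" --pt "0 0 0.002 0 0 0" --pt "0 0 0.002 0 0 0"

```text
time_s: 42.68
eef_pos: [454.4, 204.7, 53.8]
eef_rot: [0.738, 0.674, -0.0, -0.0]
ft_force: [0.2, -0.6, -3.1]
opening: 57.5
```

Request:
jog_arm --pt "0 0 0 0 0 0" --pt "0 0 0 0 0 0" --pt "0 0 0 0 0 0" --pt "0 0 0 0 0 0" --pt "0 0 0 0 0 0" --gripper 1

```text
time_s: 43.3
eef_pos: [454.5, 204.6, 53.8]
eef_rot: [0.738, 0.674, 0.0, 0.0]
ft_force: [0.7, -0.7, -0.5]
opening: 92.0
```

```bash
python3 - <<'E'
import plan; plan.applied([0,0,0.002,0,0,0]); print(plan.pose(),plan.meas())
print(plan.rowto(515.6,-306.6,210,-1.6))
E
```

```text
(array([454.46, 204.63,  53.8 ]), -0.0904) (43.3, array([454.49, 204.64,  53.83]), -0.0903, array([ 0., -0., -1.]), array([ 0.7, -0.7, -0.5]), 92.0)
[-1.259  0.268 -0.39   0.     0.     0.961]
```

Request:
jog_arm --pt "0 0 -0.08 0 0 0" --pt "0 0 -0.2 0 0 0" --pt "0 0 -0.31 0 0 0" --pt "-0.05 0.011 -0.38 0 0 0.05" --pt "-0.15 0.032 -0.39 0 0 0.14" --pt "-0.27 0.057 -0.39 0 0 0.24" --pt "-0.39 0.083 -0.39 0 0 0.34" --pt "-0.51 0.109 -0.39 0 0 0.44" --pt "-0.64 0.136 -0.39 0 0 0.54" --pt "-0.77 0.164 -0.39 0 0 0.64"

```text
time_s: 44.55
eef_pos: [492.0, -109.7, 209.9]
eef_rot: [0.973, 0.233, 0.0, 0.0]
ft_force: [0.4, 0.8, 0.7]
opening: 91.8
```

```bash
python3 - <<'E'
import plan; plan.applied([-0.77,0.164,-0.39,0,0,0.64]); print(plan.pose(),plan.meas())
print(plan.rowto(515.6,-306.6,210,-1.6))
E
```

```text
(array([ 492.  , -108.03,  209.8 ]), -1.0957) (44.55, array([ 492.02, -109.69,  209.94]), -1.1009, array([ 5.e-04, -0.e+00, -1.e+00]), array([0.4, 0.8, 0.7]), 91.8)
[-0.175  0.468 -0.     0.     0.     0.321]
```

Request:
jog_arm --pt "-0.035 0.094 0 0 0 0.08" --pt "-0.07 0.188 0 0 0 0.16" --pt "-0.105 0.282 0 0 0 0.24" --pt "-0.14 0.376 0 0 0 0.3" --pt "-0.167 0.447 0 0 0 0.321" --pt "-0.175 0.468 0 0 0 0.321" --pt "-0.175 0.468 0 0 0 0.321" --pt "-0.175 0.468 0 0 0 0.321"

```text
time_s: 45.55
eef_pos: [515.5, -305.3, 209.8]
eef_rot: [1.0, -0.014, -0.0, -0.0]
ft_force: [-0.1, -0.8, -0.3]
opening: 92.1
```

Request:
jog_arm --pt "0 0 0.06 0 0 0" --pt "0 0 0.14 0 0 0" --pt "0 0 0.22 0 0 0" --pt "0 0 0.29 0 0 0" --pt "0 0 0.34 0 0 0" --pt "0 0 0.365 0 0 0" --pt "0 0 0.375 0 0 0" --pt "0 0 0.375 0 0 0" --pt "0 0 0.375 0 0 0"

```text
time_s: 46.68
eef_pos: [516.0, -307.0, 60.8]
eef_rot: [1.0, -0.015, 0.001, 0.001]
ft_force: [-0.5, -0.0, -0.5]
opening: 92.0
```

Request:
jog_arm --pt "0 0 0 0 0 0" --pt "0 0 0 0 0 0" --pt "0 0 0 0 0 0" --pt "0 0 0 0 0 0" --pt "0 0 0 0 0 0" --pt "0 0 0 0 0 0" --pt "0 0 0 0 0 0" --pt "0 0 0 0 0 0" --gripper 0

```text
time_s: 47.68
eef_pos: [515.4, -306.6, 59.8]
eef_rot: [1.0, -0.015, 0.0, 0.0]
ft_force: [-0.8, -0.8, -0.9]
opening: 51.3
```

```bash
python3 - <<'E'
import plan; plan.applied([-0.175,0.468,0,0,0,0.321]);plan.applied([0,0,0.375,0,0,0]); print(plan.pose(),plan.meas())
print(plan.rowto(470.4,288.6,215,-.0904))
from h import *
T=cams.camera("top"); np.savez("top1.npz",**T); crop(T,155,150,285,250,6,"t10.png")
E
```

```text
(array([ 515.39, -306.52,   59.8 ]), -1.5999) (47.675, array([ 515.43, -306.59,   59.8 ]), -1.5998, array([ 0.e+00, -1.e-04, -1.e+00]), array([-0.8, -0.8, -0.9]), 51.3)
[-0.156 -1.484 -0.388  0.     0.    -0.961]
```

View pics/t10.png

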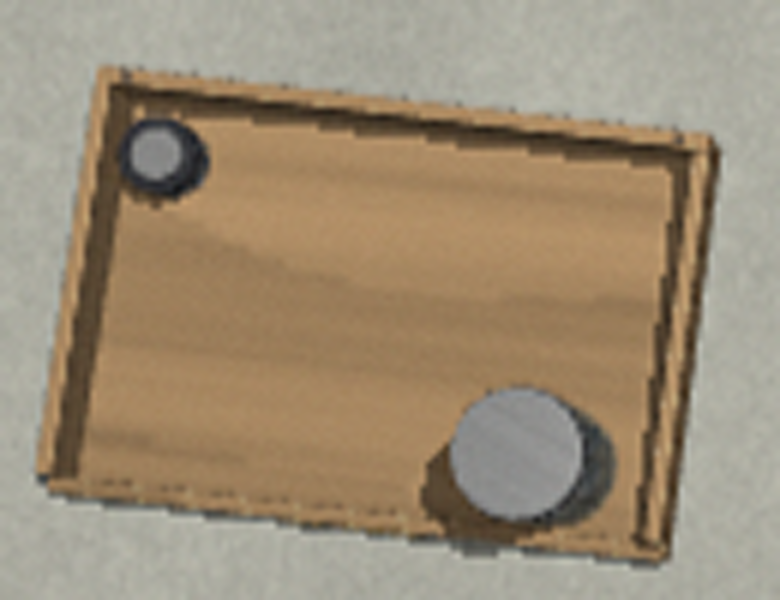

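The jar is back at about (517,454), against (517,453) at the start. Next is the bottle.

Request:
jog_arm --pt "0 0 -0.03 0 0 0" --pt "0 0 -0.1 0 0 0" --pt "0 0 -0.2 0 0 0" --pt "0 0 -0.3 0 0 0" --pt "-0.005 -0.05 -0.36 0 0 -0.05" --pt "-0.015 -0.15 -0.388 0 0 -0.13" --pt "-0.028 -0.27 -0.388 0 0 -0.22" --pt "-0.041 -0.39 -0.388 0 0 -0.31" --pt "-0.053 -0.51 -0.388 0 0 -0.4" --pt "-0.066 -0.63 -0.388 0 0 -0.49"

```text
time_s: 48.98
eef_pos: [495.8, -52.1, 215.5]
eef_rot: [0.931, 0.364, 0.0, -0.0]
ft_force: [-0.5, 0.3, -2.4]
opening: 51.9
```

```bash
python3 - <<'E'
import plan; plan.applied([-0.066,-0.63,-0.388,0,0,-0.49]); print(plan.pose(),plan.meas())
print(plan.rowto(470.35,288.4,215,-.0904))
E
```

```text
(array([496.33, -53.86, 215.  ]), -0.8302) (48.975, array([495.83, -52.12, 215.49]), -0.8256, array([ 3.e-04,  2.e-04, -1.e+00]), array([-0.5,  0.3, -2.4]), 51.9)
[ 0.529 -0.675  0.     0.     0.    -0.471]
```

Request:
jog_arm --pt "0.075 -0.096 0 0 0 -0.08" --pt "0.15 -0.191 0 0 0 -0.16" --pt "0.225 -0.287 0 0 0 -0.24" --pt "0.3 -0.383 0 0 0 -0.32" --pt "0.375 -0.478 0 0 0 -0.4" --pt "0.445 -0.568 0 0 0 -0.471" --pt "0.5 -0.638 0 0 0 -0.471" --pt "0.529 -0.675 0 0 0 -0.471" --pt "0.529 -0.675 0 0 0 -0.471" --pt "0.529 -0.675 0 0 0 -0.471"

```text
time_s: 50.22
eef_pos: [470.6, 287.1, 215.0]
eef_rot: [0.739, 0.674, -0.0, 0.0]
ft_force: [0.6, -0.2, -2.3]
opening: 51.3
```

Request:
jog_arm --pt "0 0 0.05 0 0 0" --pt "0 0 0.13 0 0 0" --pt "0 0 0.21 0 0 0" --pt "0 0 0.28 0 0 0" --pt "0 0 0.33 0 0 0" --pt "0 0 0.36 0 0 0" --pt "0 0 0.372 0 0 0" --pt "0 0 0.376 0 0 0" --pt "0 0 0.378 0 0 0" --pt "0 0 0.378 0 0 0"

```text
time_s: 51.48
eef_pos: [470.7, 288.4, 64.3]
eef_rot: [0.738, 0.674, 0.0, 0.0]
ft_force: [-0.5, 0.3, -2.0]
opening: 51.6
```

Request:
jog_arm --pt "0 0 0 0 0 0" --pt "0 0 0 0 0 0" --pt "0 0 0 0 0 0"

```text
time_s: 51.85
eef_pos: [470.4, 288.2, 63.8]
eef_rot: [0.738, 0.674, 0.0, 0.0]
ft_force: [0.3, 0.1, -3.5]
opening: 51.4
```

Request:
jog_arm --pt "0 0 0 0 0 0" --pt "0 0 0 0 0 0" --pt "0 0 0 0 0 0" --pt "0 0 0 0 0 0" --pt "0 0 0 0 0 0" --gripper 1

```text
time_s: 52.48
eef_pos: [470.4, 288.2, 63.9]
eef_rot: [0.738, 0.674, 0.0, 0.0]
ft_force: [-0.3, 1.0, -0.2]
opening: 91.7
```

```bash
python3 - <<'E'
import plan; plan.applied([0.529,-0.675,0,0,0,-0.471]);plan.applied([0,0,0.378,0,0,0]); print(plan.pose(),plan.meas())
print(plan.rowto(425.5,-304,210,-1.6))
E
```

```text
(array([470.33, 288.19,  63.8 ]), -0.0904) (52.475, array([470.4 , 288.2 ,  63.85]), -0.0904, array([ 1.e-04,  0.e+00, -1.e+00]), array([-0.3,  1. , -0.2]), 91.7)
[-1.485  0.022 -0.365  0.     0.     0.961]
```

Request:
jog_arm --pt "0 0 -0.08 0 0 0" --pt "0 0 -0.2 0 0 0" --pt "0 0 -0.31 0 0 0" --pt "-0.05 0 -0.365 0 0 0.05" --pt "-0.15 0.001 -0.365 0 0 0.13" --pt "-0.27 0.003 -0.365 0 0 0.22" --pt "-0.4 0.005 -0.365 0 0 0.31" --pt "-0.53 0.007 -0.365 0 0 0.4" --pt "-0.66 0.009 -0.365 0 0 0.49" --pt "-0.79 0.011 -0.365 0 0 0.58"

```text
time_s: 53.72
eef_pos: [445.9, -28.5, 210.0]
eef_rot: [0.96, 0.279, 0.0, 0.0]
ft_force: [0.3, -0.0, -0.2]
opening: 91.8
```

```bash
python3 - <<'E'
import plan; plan.applied([-0.79,0.011,-0.365,0,0,0.58]); print(plan.pose(),plan.meas())
print(plan.rowto(425.5,-304,210,-1.6))
E
```

```text
(array([446.2 , -26.91, 209.8 ]), -1.0014) (53.725, array([445.91, -28.48, 210.  ]), -1.0059, array([ 7.e-04, -2.e-04, -1.e+00]), array([ 0.3, -0. , -0.2]), 91.8)
[-0.417  0.556 -0.     0.     0.     0.381]
```

Request:
jog_arm --pt "-0.075 0.1 0 0 0 0.08" --pt "-0.15 0.2 0 0 0 0.16" --pt "-0.225 0.3 0 0 0 0.24" --pt "-0.3 0.4 0 0 0 0.32" --pt "-0.365 0.487 0 0 0 0.381" --pt "-0.405 0.54 0 0 0 0.381" --pt "-0.417 0.556 0 0 0 0.381" --pt "-0.417 0.556 0 0 0 0.381" --pt "-0.417 0.556 0 0 0 0.381"

```text
time_s: 54.85
eef_pos: [425.9, -303.0, 209.8]
eef_rot: [1.0, -0.014, -0.0, -0.0]
ft_force: [0.2, 0.1, -0.1]
opening: 91.8
```

Request:
jog_arm --pt "0 0 0.06 0 0 0" --pt "0 0 0.14 0 0 0" --pt "0 0 0.22 0 0 0" --pt "0 0 0.3 0 0 0" --pt "0 0 0.36 0 0 0" --pt "0 0 0.39 0 0 0" --pt "0 0 0.4 0 0 0" --pt "0 0 0.4 0 0 0" --pt "0 0 0.4 0 0 0"

```text
time_s: 55.98
eef_pos: [426.2, -304.7, 50.8]
eef_rot: [1.0, -0.014, 0.001, 0.001]
ft_force: [-0.3, 0.5, 0.7]
opening: 91.8
```

Request:
jog_arm --pt "0 0 0 0 0 0" --pt "0 0 0 0 0 0" --pt "0 0 0 0 0 0" --pt "0 0 0 0 0 0" --pt "0 0 0 0 0 0" --pt "0 0 0 0 0 0" --pt "0 0 0 0 0 0" --pt "0 0 0 0 0 0" --gripper 0

```text
time_s: 56.98
eef_pos: [425.7, -304.2, 49.8]
eef_rot: [1.0, -0.015, 0.0, 0.0]
ft_force: [-0.5, -1.0, -0.6]
opening: 51.5
```

```bash
python3 - <<'E'
import plan; plan.applied([-0.417,0.556,0,0,0,0.381]);plan.applied([0,0,0.4,0,0,0]); print(plan.pose(),plan.meas())
print(plan.rowto(476.4,375.4,200,-.18))
from h import *
T=cams.camera("top"); crop(T,155,150,285,250,6,"t11.png")
E
```

```text
(array([ 425.61, -304.15,   49.8 ]), -1.5999) (56.975, array([ 425.67, -304.2 ,   49.82]), -1.5998, array([ 0.e+00, -1.e-04, -1.e+00]), array([-0.5, -1. , -0.6]), 51.5)
[ 0.077 -1.702 -0.375  0.     0.    -0.904]
```

View pics/t11.png

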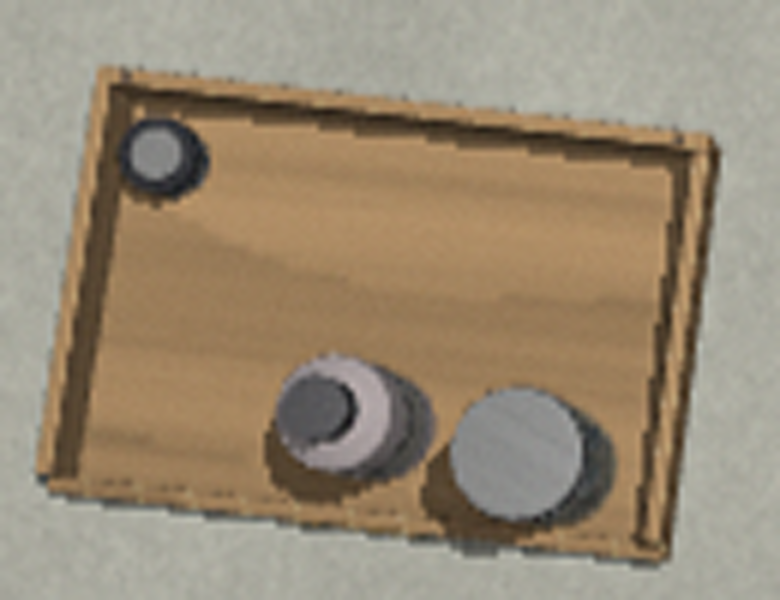

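The bottle is back, with its cap at about (317,408) against (317,409) at the start. The tin is next.

Request:
jog_arm --pt "0 0 -0.03 0 0 0" --pt "0 0 -0.1 0 0 0" --pt "0 0 -0.2 0 0 0" --pt "0 0 -0.3 0 0 0" --pt "0.002 -0.05 -0.36 0 0 -0.05" --pt "0.007 -0.15 -0.39 0 0 -0.12" --pt "0.012 -0.27 -0.39 0 0 -0.2" --pt "0.018 -0.39 -0.39 0 0 -0.28" --pt "0.023 -0.51 -0.39 0 0 -0.36" --pt "0.029 -0.63 -0.39 0 0 -0.44"

```text
time_s: 58.28
eef_pos: [444.2, -50.9, 206.2]
eef_rot: [0.945, 0.327, 0.0, -0.0]
ft_force: [0.1, -0.5, -2.6]
opening: 51.9
```

```bash
python3 - <<'E'
import plan; plan.applied([0.029,-0.63,-0.39,0,0,-0.44]); print(plan.pose(),plan.meas())
print(plan.rowto(476.4,375.3,205.8,-.18))
E
```

```text
(array([444.54, -52.59, 205.8 ]), -0.9087) (58.275, array([444.16, -50.85, 206.16]), -0.9048, array([ 2.e-04,  2.e-04, -1.e+00]), array([ 0.1, -0.5, -2.6]), 51.9)
[ 0.72  -0.795  0.     0.     0.    -0.464]
```

Request:
jog_arm --pt "0.085 -0.094 0 0 0 -0.06" --pt "0.17 -0.188 0 0 0 -0.12" --pt "0.255 -0.282 0 0 0 -0.18" --pt "0.34 -0.375 0 0 0 -0.24" --pt "0.425 -0.469 0 0 0 -0.3" --pt "0.51 -0.563 0 0 0 -0.36" --pt "0.59 -0.651 0 0 0 -0.42" --pt "0.66 -0.729 0 0 0 -0.464" --pt "0.705 -0.778 0 0 0 -0.464" --pt "0.72 -0.795 0 0 0 -0.464"

```text
time_s: 59.52
eef_pos: [475.6, 376.4, 205.8]
eef_rot: [0.767, 0.641, -0.0, -0.0]
ft_force: [0.3, 0.5, -2.4]
opening: 51.9
```

Request:
jog_arm --pt "0 0 0 0 0 0" --pt "0 0 0.05 0 0 0" --pt "0 0 0.13 0 0 0" --pt "0 0 0.21 0 0 0" --pt "0 0 0.28 0 0 0" --pt "0 0 0.33 0 0 0" --pt "0 0 0.36 0 0 0" --pt "0 0 0.373 0 0 0" --pt "0 0 0.377 0 0 0" --pt "0 0 0.377 0 0 0"

```text
time_s: 60.78
eef_pos: [476.8, 375.6, 55.8]
eef_rot: [0.768, 0.641, 0.001, 0.0]
ft_force: [-0.3, 0.2, -3.1]
opening: 51.5
```

Request:
jog_arm --pt "0 0 0.002 0 0 0" --pt "0 0 0.003 0 0 0" --pt "0 0 0.003 0 0 0"

```text
time_s: 61.15
eef_pos: [476.2, 375.3, 53.9]
eef_rot: [0.768, 0.641, 0.0, 0.0]
ft_force: [-0.3, -0.9, -2.2]
opening: 51.6
```

```bash
python3 - <<'E'
import plan; plan.applied([0.72,-0.795,0,0,0,-0.464]);plan.applied([0,0,0.377,0,0,0]);plan.applied([0,0,0.003,0,0,0]); print(plan.pose(),plan.meas())
print(plan.rowto(476.4,375.3,53.8,-.18))
E
```

```text
(array([476.21, 375.27,  53.8 ]), -0.1799) (61.15, array([476.25, 375.3 ,  53.9 ]), -0.1799, array([ 1.e-04,  1.e-04, -1.e+00]), array([-0.3, -0.9, -2.2]), 51.6)
[0. 0. 0. 0. 0. 0.]
```

Request:
jog_arm --pt "0 0 0 0 0 0" --pt "0 0 0 0 0 0" --pt "0 0 0 0 0 0" --pt "0 0 0 0 0 0" --pt "0 0 0 0 0 0" --gripper 1

```text
time_s: 61.78
eef_pos: [476.3, 375.3, 53.9]
eef_rot: [0.768, 0.641, 0.0, 0.0]
ft_force: [0.0, -0.5, 0.7]
opening: 91.8
```

Request:
jog_arm --pt "0 0 -0.08 0 0 0" --pt "0 0 -0.18 0 0 0" --pt "0 0 -0.3 0 0 0" --pt "0 0 -0.42 0 0 0" --pt "0 -0.05 -0.5 0 0 0" --pt "0.05 -0.1 -0.5 0 0 0" --pt "0.15 -0.2 -0.5 0 0 0" --pt "0.25 -0.3 -0.5 0 0 0" --pt "0.35 -0.35 -0.5 0 0 0" --pt "0.4 -0.35 -0.5 0 0 0"

```text
time_s: 63.02
eef_pos: [365.2, 559.9, 253.7]
eef_rot: [0.767, 0.642, -0.0, -0.0]
ft_force: [-0.5, -0.1, 0.1]
opening: 91.9
```

```bash
python3 - <<'E'
import plan; print(plan.meas())
from h import *
T=cams.camera("top"); np.savez("top2.npz",**T); crop(T,155,150,285,250,6,"t12.png"); crop(T,295,140,455,270,5,"t13.png")
S=cams.camera("side"); crop(S,215,95,415,395,2,"s12.png")
E
```

```text
(63.025, array([365.2 , 559.87, 253.66]), -0.1767, array([-3.e-04,  2.e-04, -1.e+00]), array([-0.5, -0.1,  0.1]), 91.9)
```

View pics/t12.png

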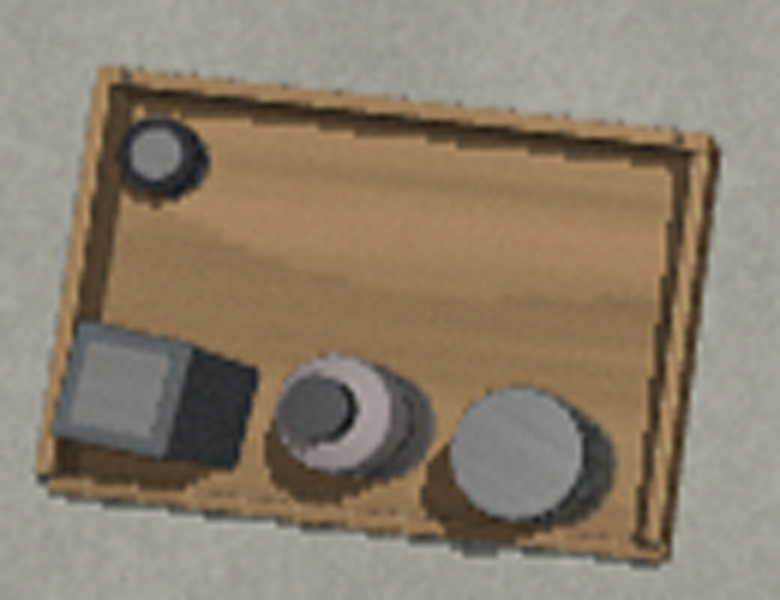

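View pics/t13.png

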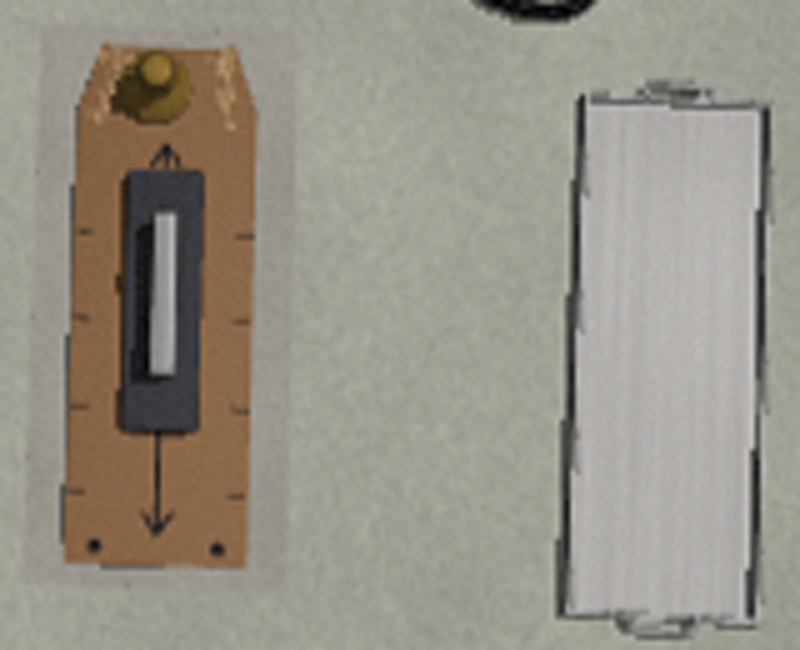

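View pics/s12.png

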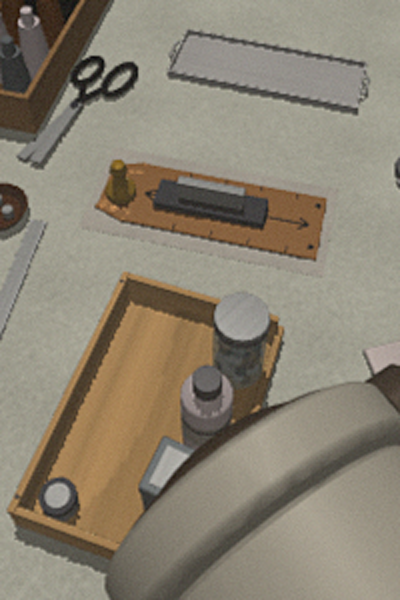

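Everything matches the first picture, and the bar sits between the ticks. I'll take a last numeric check of the bar and hand in.

```bash
python3 - <<'E'
from h import *
T=dict(np.load("top2.npz")); w=lambda x,y,z: world(T,295+(x+.5)/5-.5,140+(y+.5)/5-.5,z)[:2]
p=np.array([w(128,170,16),w(204,171,16),w(198,432,16),w(120,430,16)]); print(p.mean(0)); d=(p[0]+p[1]-p[2]-p[3])/2; print(np.linalg.norm(d),np.arctan2(d[1],d[0]))
r=np.array([w(154,212,47),w(177,212,47),w(174,375,47),w(150,373,47)]); print(r.mean(0)); d=(r[0]+r[1]-r[2]-r[3])/2; print(np.linalg.norm(d),np.arctan2(d[1],d[0]))
A=dict(np.load("top0.npz"))["pixels"][150:250,155:285].astype(float); B=T["pixels"][150:250,155:285].astype(float)
g=lambda X:cv2.cvtColor(X.astype(np.float32),cv2.COLOR_RGB2GRAY)
for n,(u,v,u1,v1) in dict(tin=(8,52,33,77),bottle=(45,57,67,80),jar=(74,63,99,88),bob=(19,18,36,35)).items():
    print(n,cv2.phaseCorrelate(g(A)[v:v1,u:u1].copy(),g(B)[v:v1,u:u1].copy()))
A=dict(np.load("top0.npz"))["pixels"]; print("brass",cv2.phaseCorrelate(g(A)[148:166,315:336].copy(),g(T["pixels"])[148:166,315:336].copy()))
E
```

```text
[538.857954   -18.50994958]
149.52644813886064 0.0004919028341922302
[539.39641086 -18.60843962]
90.75725949453329 0.005665929185836313
tin ((0.43323414628697776, 0.35322271662868054), 1.0272462486267089)
bottle ((-0.14946230989790799, -0.05114523622994405), 1.0448053524725966)
jar ((0.36349314239587116, 0.47885505322636135), 1.0405443305969237)
bob ((-0.04406915526974231, 0.012044970720188175), 1.0100832060899263)
brass ((-0.002452583157412036, 0.002059905865575473), 1.0162487013472452)
```

```bash
python3 -c "
from bench import manip
print(manip.job_done()); print(manip.observe()['time_s'])"
```

```text
the job is handed in; nothing more can be done
None
the job is handed in; nothing more can be done
```

The job is done and handed in at about 63 s, against the 147 s limit. I moved the tin, bottle and jar upright onto the tray. I then laid the bar on the grain line between the ticks and put the jar, bottle and tin back in the caddy.

- **Bar:** the top camera put its centre at about (539.1, -18.6) mm with a yaw of 0.000 to 0.006 rad. The template's origin measured about (539, -19) mm with a yaw of 0.00 to 0.01 rad, so the bar is within about 1 mm of centre.
- **Containers:** all three stand upright, each within about 0.6 pixel (roughly 1.5 mm) of where it was in the first picture.
- **Brass weight and bobbin tin:** neither shows any shift between the first and last pictures.
- **Forces:** wrist force readings at the end of each move stayed below about 10 N.
- **Not fully checked:** the arm hid part of the tin in the last side view, so its final position rests on the top view alone. The top and side cameras differed by about 0.01 rad on the direction of the line, and I used a value between them.

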